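# Set the guide roller to the gauge and rack the gauge

## Task

Set the gap of the panel guide with the orange-handled setting gauge: stand the gauge on its long edge in the gap between the steel fence and the open roller, let go, and swing the red lever knob counter-clockwise until the roller just touches the gauge and holds it flat against the fence. Then draw the gauge up out of the guide, leaving the setting as it is, and put it away by lowering (not dropping) it edgewise, fully home, into the free wide slot of the wooden rack. Leave the scraper, the flanged pipe and the can where they are.

Things in the scene. Friction and masses are not known exactly. Their poses are not given: they have to be found in the camera images.
- gauge: Loose setting gauge, about 0.3 kg: flat steel blade 14 mm thick (its x), 110 mm long (y), 50 mm high, with an orange grip on top 16 mm thick (x), 60 mm long (y), 50 to 100 mm above the lower edge. Origin: centre of the lower long edge; z up. Same either way round. Starts standing on its lower edge on the bench.
- guide: Fixed panel guide. Base plate 10 mm thick, x -35 to +80, y -80 to +80 mm. Steel fence along y, x -23 to -7 mm, top 45 mm above the bench; roller on its +x side. The gap runs along y, open at top and both ends. Origin: bench level under the gap; a gauge flat against the fence, centred, has its origin at (0, 0, 10 mm) in this frame, its y along this y. z up.
- cam (a joint): Angle (rad) of eccentric roller and lever, 0 to 1.7, growing counter-clockwise from above; this closes the gap = 22.5 mm - 12 mm x cos(1.92 - angle): 22 to 27 mm at the start (angle 0 to 0.4), 14 mm (just touching the gauge) at 1.13, there 8.5 mm per rad. Stiff: stays where left, takes about 2 N at the knob, stops against the gauge.
- cam_bolt (a point): Axis of the upright brass bolt about which roller and lever turn, at (37.5, 0) mm in the guide's frame, at bench level; its x and y turn with the lever. The roller is aluminium, 44 mm in diameter, from 14 to 42 mm above the bench, its centre 12 mm off the bolt; it spins freely on its own axis.
- cam_knob (a point): Centre of the top of the red upright knob on the lever: 18 mm in diameter, 52 to 96 mm above the bench, 75 mm from the bolt axis. In the guide's frame the lever points from the bolt at (angle - 0.873) rad, measured from the guide's x towards its y. The flat lever below the knob, 18 mm wide, lies 44 to 52 mm above the bench.
- rack: Wooden tool rack fixed to the bench: block 130 mm (x) by 160 mm (y) by 55 mm high, origin at the centre of its underside. Two slots along y, 45 mm deep, open at the top: the free wide one at x = -35 mm (18 mm wide, 118 mm long, mouth bevelled by 4 mm) and a narrow one at x = +35 mm with the scraper in it.
- rack_home (a point): Centre of the floor of the free wide slot, 10 mm above the bench; axes as the rack's (slot along y). The gauge's origin comes here when it is fully home.
- scraper: Loose flat scraper standing in the rack's narrow slot, top 115 mm above the bench, dark wooden grip. Origin: centre of its lower edge. Leave it.
- pipe: Loose grey flanged pipe stub, flange 90 mm, tube 56 mm in diameter, 110 mm high, standing. Origin under its centre. Leave it.
- can: Loose steel can, 66 mm in diameter, 110 mm high, standing. Origin under its centre. Leave it.
There are look-alikes about, which are no part of the job. Of the things that look like the rack, the smaller one is meant.

How it is judged:
By the outcome, as a careful person would: the job done as asked, in the order asked, and still so for the second after the job is handed in, with the robot touching nothing.
It also fails if it takes over 67 s, if anything falls off the work surface, if the arm or the gripper's body presses on something with over 40 N, if the wrist force passes 120 N, or if a joint passes its speed limit or range.

## Robot

A 6-joint arm with a two-finger parallel gripper is mounted at the origin on the work surface. World frame = base frame: x ahead of the robot, y to its left, z up, the work surface at z = 0. Lengths are in mm, angles in rad, forces in N, time in s.
With the tool pointing down it reaches from about 225 to 875 mm from the base axis. Payload 3.4 kg.
Tool frame: the origin (TCP) lies between the finger pads; the fingertips stand 14 mm ahead of it and the grasp point (between the pads) lies 5 mm behind it; y points along the fingers, z is the direction in which the jaws open and shut, and the axes are right-handed (so a half turn about y gives the same grasp; the last joint's range is limited). The gripper opens to 85 mm and grips with 20 to 120 N. Pads are 22 mm wide; open, the fingers measure 114 mm over their backs; the gripper's body (76 mm by 85 mm) begins 54 mm behind the grasp point. The pads swing forward as they close: fully open they stand 13 mm farther back than shut.
Start: joints at [1.051, 0.276, 1.505, -0, 1.361, -0.121], TCP at [223.299, 529.905, 245.328] pointing down, gripper open.
Joint ranges: [-2.89, 2.89], [-0.75, 2.08], [0.22, 2.7], [-1.18, 4.32], [0.11, 2.71], [-2.7, 2.7]. Speed limits (rad/s): [2.57, 2.57, 3.14, 3.14, 3.14, 3.14].

## Interface

Orientations are given as a rotation vector (axis times angle).
In Python, from station import manip gives the robot as it stands.
- The arm moves only by the tool carry_out, never from a script. Its argument "deltas" is a list of rows, each an object of numbers: "dx", "dy", "dz": the shift along the tool's x, y, z in m; "rx", "ry", "rz": the turn, a rotation vector about the tool's x, y, z in rad. In form: [{"dx": .., "dy": .., "dz": .., "rx": .., "ry": .., "rz": ..}, ...]. A call has 1 to 10 rows; each row shifts and turns the commanded pose from where the row before left it, along the tool's axes as they then stand; what a row does not reach is not made up. A row lasts 1/8 s, in which the tool goes at most 62.5 mm and 10.7 degrees, less where a joint would pass 70% of its speed; a pose out of reach is approached as far as the arm can. A call is refused whole if a number of a shift passes 0.0625 or a number of a turn 0.188, either way. A call with a gripper value outside its range is refused whole. "hand" is the opening, from 0 (shut) to 1 (fully open), set as the call begins (left out, the last holds). The fingers move at their own pace and stop on an object; the grip force is fixed at half the most. Time passes only in rows, so rows that do not move let the fingers close. It gives the time, the measured TCP pose, the force and the opening at its end, in the units of the state.
- manip.state(): the state, without advancing time (a new reading comes with each control period).
- manip.capture(name): name is "scene" or "top"; returns a dict with "frame" (400x640x3 uint8, blue, green, red), "fx", "fy", "cx", "cy" (pixels), "k1" (the pictures are not rectified: a ray, as slopes to the right and down, at radius r is drawn at 1 + k1 r^2 times it, then the intrinsics apply), "world_to_cam" (4x4, takes a point from world to camera coordinates). Camera axes: x right, y up, looking along -z (the intrinsics and any distortion apply to the point x, -y, -z); pixel columns grow to the right and rows downward; lengths in mm; the calibration is good to about 2 mm. A picture is of the moment at which its call begins. There is no depth.
- manip.job_done(): hands the job in, once; it reports no verdict.
The state is a dict: "time_s": time; "joint_pos": joint angles; "qvel": joint speeds; "joint_efforts": joint torques, N m; "position": TCP position; "ee_rot": TCP orientation; "wrist_force": force on the tool from outside, world axes, zero at the start; "torque": the same for the moment, N m; "width": finger opening in mm.
Only numpy, scipy, OpenCV 4.12 (cv2) and the standard library are available. Lean on these libraries where they do the work, as an engineer would, in place of code of your own. Each camera call takes 0.05 s, during which the arm holds its last target.

## Working session

There is one attempt and no reset: what is moved stays moved. The work goes in short steps, Python scripts to look and compute and a tool call to move; the robot and the scene stay as the last step left them, time stands still between calls to the robot, and variables do not carry over. Pictures are saved under pics/ and viewed, and the job is handed in when it is done.

Besides the shell and the picture viewer there is one more tool, called after "Call:" as name(argument=value, ...), one argument or row to a line, values as JSON. carry_out: Moves the arm, as the interface text tells. Its arguments: {"type":"object","properties":{"deltas":{"type":"array","items":{"type":"object","properties":{"dx":{"type":"number"},"dy":{"type":"number"},"dz":{"type":"number"},"rx":{"type":"number"},"ry":{"type":"number"},"rz":{"type":"number"}}}},"hand":{"type":"number"}},"required":["deltas"]}

```bash
ls; mkdir -p pics; python3 - <<'E'
from station import manip
import cv2,json,numpy as np
for n in("scene","top"):
    c=manip.capture(n); f=c.pop("frame"); cv2.imwrite(f"pics/{n}0.png",f); np.save(f"{n}0.npy",f)
    print(n,{k:(np.round(v,4).tolist() if not np.isscalar(v) else v) for k,v in c.items()})
print(manip.state())
E
```

```text
pics
scene {'fx': 444.23494249468905, 'fy': 444.23494249468905, 'cx': 320.40243763947495, 'cy': 195.7007493101711, 'k1': -0.0482832538394431, 'world_to_cam': [[0.6048, 0.7963, -0.009, -295.2444], [-0.6203, 0.4781, 0.6218, 289.3283], [0.4995, -0.3705, 0.7831, -1176.3624], [0.0, 0.0, 0.0, 1.0]]}
top {'fx': 377.02232362094816, 'fy': 377.02232362094816, 'cx': 320.611221836294, 'cy': 192.88199718250885, 'k1': 0.0004526018164268974, 'world_to_cam': [[0.0138, -0.9995, -0.0297, -2.1683], [0.9874, 0.0089, 0.1578, -519.2133], [-0.1575, -0.0315, 0.987, -736.7823], [0.0, 0.0, 0.0, 1.0]]}
{'time_s': 0.1, 'joint_pos': array([ 1.05098457e+00,  2.76553219e-01,  1.50597246e+00, -4.15632439e-06,
        1.36069550e+00, -1.20999374e-01]), 'qvel': array([-0.00081262,  0.00046053, -0.00322438, -0.00053564, -0.00042094,
       -0.0001577 ]), 'joint_efforts': array([-9.39832148e-05, -4.17703450e+01, -2.46404028e+01, -1.93428336e-04,
        5.77055180e-03,  2.53200874e-06]), 'position': array([223.07879414, 529.49992709, 244.52752083]), 'ee_rot': array([-1.54961265,  0.31331862, -0.31251447]), 'wrist_force': array([0.47129553, 0.29451702, 0.33172534]), 'torque': array([-0.02217122,  0.05426951,  0.02324994]), 'width': 85.48707139688864}
```

View pics/scene0.png

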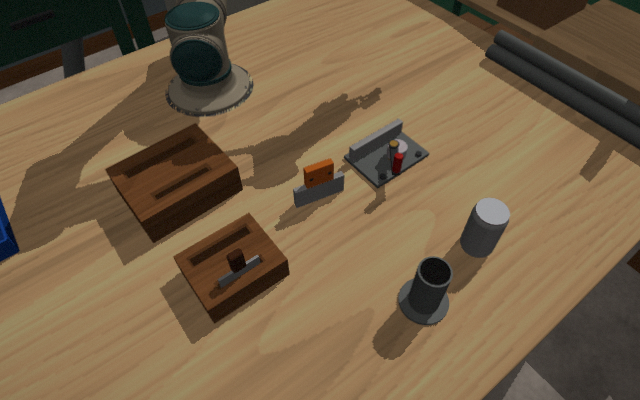

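View pics/top0.png

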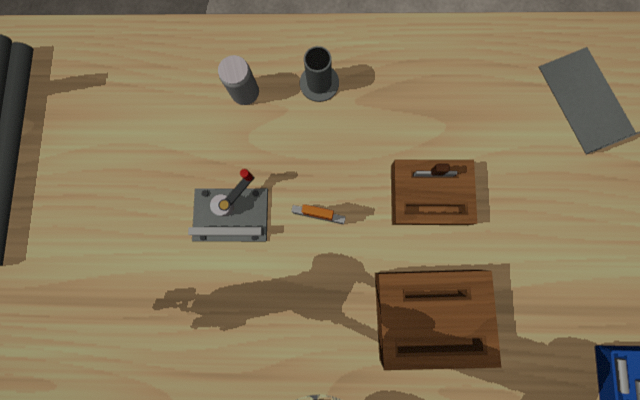

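Candidates, in top-view pixels:
- **Gauge:** the orange grip at (318,212). The blue-tray items at (625,375) and the scraper at (438,172) could be mistaken for it.
- **Rack:** the small block at (433,192) with the scraper in it. The larger block at (437,320) is the look-alike.
- **Guide:** only the one at (230,215).

I choose the orange grip and the smaller rack, and will check them in close crops.

```bash
cat > h.py <<'E'
import numpy as np,cv2
from station import manip
from scipy.spatial.transform import Rotation as R
def proj(c,P):
    P=np.atleast_2d(P).astype(float); W=np.asarray(c["world_to_cam"]); q=P@W[:3,:3].T+W[:3,3]
    s=np.c_[q[:,0]/-q[:,2],-q[:,1]/-q[:,2]]; r2=(s**2).sum(1,keepdims=True); s=s*(1+c["k1"]*r2)
    return s*[c["fx"],c["fy"]]+[c["cx"],c["cy"]]
def back(c,uv,z):
    uv=np.atleast_2d(uv).astype(float); d=(uv-[c["cx"],c["cy"]])/[c["fx"],c["fy"]]; s=d.copy()
    for _ in range(20): s=d/(1+c["k1"]*(s**2).sum(1,keepdims=True))
    W=np.asarray(c["world_to_cam"]); Rm=W[:3,:3]; o=-Rm.T@W[:3,3]
    r=np.c_[s[:,0],-s[:,1],-np.ones(len(s))]@Rm
    return o+r*((z-o[2])/r[:,2])[:,None]
def crop(f,x0,y0,x1,y1,k,name,lines=[]):
    g=cv2.resize(f[y0:y1,x0:x1],None,fx=k,fy=k,interpolation=cv2.INTER_CUBIC)
    for pts,col in lines:
        p=((np.asarray(pts)-[x0,y0]+.5)*k).astype(int); cv2.polylines(g,[p.reshape(-1,1,2)],True,col,1)
    cv2.imwrite(name,g)
E
python3 - <<'E'
from h import *
f=np.load("top0.npy");g=np.load("scene0.npy")
a=[]
crop(f,180,150,360,260,4,"pics/a.png"); crop(f,380,145,490,235,5,"pics/b.png")
crop(g,280,110,440,215,5,"pics/c.png");crop(g,165,205,300,325,5,"pics/d.png")
E
```

```text
(no output)
```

View pics/a.png

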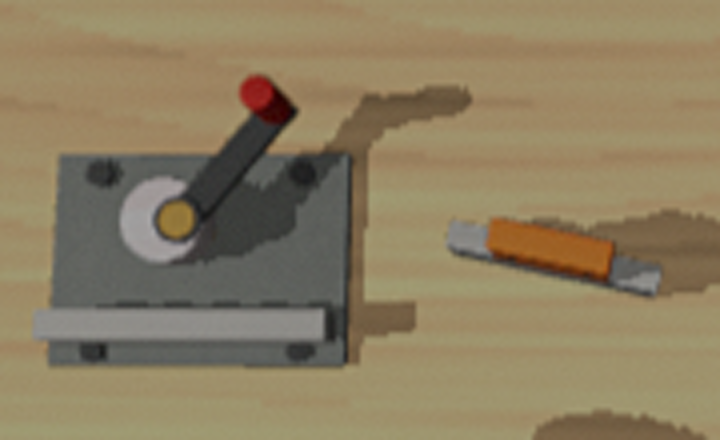

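View pics/b.png

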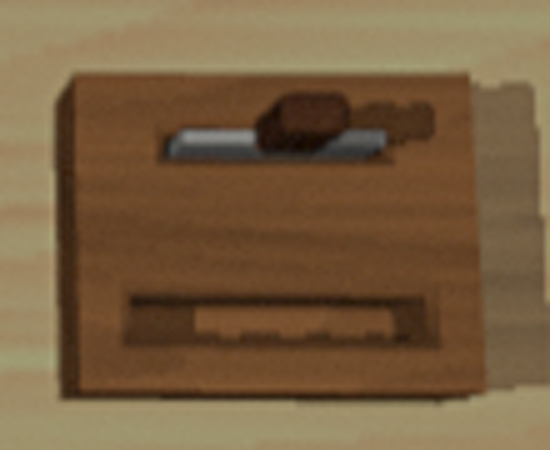

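View pics/c.png

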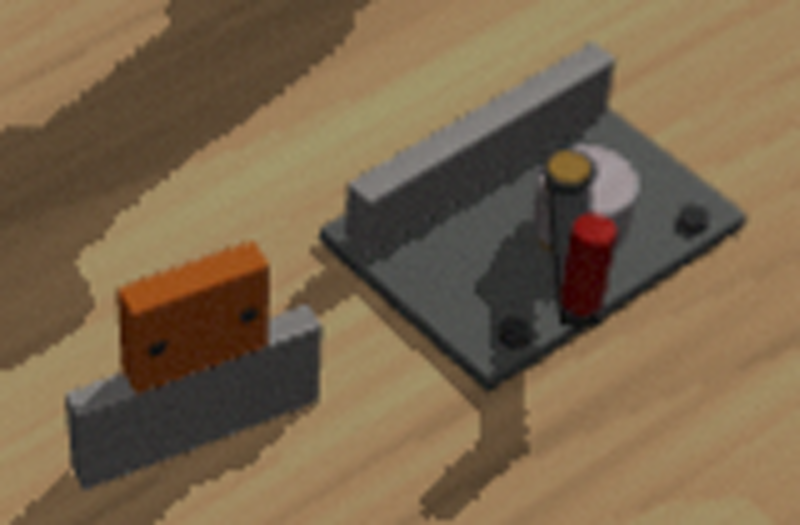

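View pics/d.png

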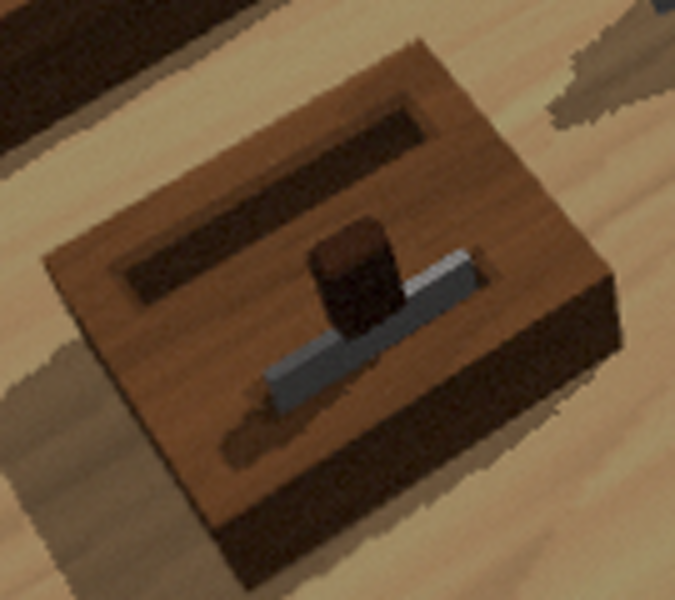

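```bash
cat > fit.py <<'E'
from h import *
from scipy.optimize import least_squares
C={n:manip.capture(n) for n in("top","scene")}
def fit(obs,x0):
    def res(p,full=True):
        c,s=np.cos(p[2]),np.sin(p[2]); r=[]
        for v,P,uv in obs:
            P=np.array(P,float); W=[p[0]+c*P[0]-s*P[1],p[1]+s*P[0]+c*P[1],P[2]]
            r.append(proj(C[v],W)[0]-uv)
        return np.ravel(r)
    o=least_squares(res,x0,loss="soft_l1"); return o.x,res(o.x).reshape(-1,2)
def px(n,X,Y):
    return {"a":("top",180,150,4),"b":("top",380,145,5),"c":("scene",280,110,5),"d":("scene",165,205,5)}[n]
def O(n,P,X,Y):
    v,x0,y0,k=px(n,X,Y); return (v,P,np.array([x0+X/k-.5,y0+Y/k-.5]))
E
cat > run1.py <<'E'
from fit import *
# guide
G=[O("a",(80,80,10),60,155),O("a",(80,-80,10),350,155),O("a",(-35,-80,10),346,365),O("a",(-35,80,10),48,365),
O("a",(-7,80,45),33,311),O("a",(-7,-80,45),326,309),O("a",(-23,-80,45),326,340),O("a",(-23,80,45),33,340),
O("c",(-35,-80,10),321,235),O("c",(80,-80,10),490,380),O("c",(80,80,10),745,218),
O("c",(-23,-80,45),348,185),O("c",(-7,-80,45),367,203),O("c",(-7,80,45),613,65),O("c",(-23,80,45),595,43)]
U=[O("a",(8,30,100),491,219),O("a",(8,-30,100),614,243),O("a",(-8,-30,100),610,276),O("a",(-8,30,100),488,252),
O("a",(7,55,50),448,222),O("a",(7,-55,50),660,264),O("a",(-7,55,50),447,250),
O("c",(-8,-30,100),118,290),O("c",(-8,30,100),254,243),O("c",(8,30,100),269,262),O("c",(8,-30,100),130,310),
O("c",(7,-55,0),83,487),O("c",(7,55,0),320,400),O("c",(7,55,50),322,325),O("c",(-7,-55,50),66,398)]
K=[O("b",(65,80,55),73,73),O("b",(65,-80,55),468,73),O("b",(-65,-80,55),485,390),O("b",(-65,80,55),78,390),
O("b",(-22,63,55),124,297),O("b",(-22,-63,55),437,297),O("b",(-48,-63,55),440,348),O("b",(-48,63,55),122,348),
O("d",(-65,80,55),418,40),O("d",(65,80,55),613,272),O("d",(65,-80,55),215,525),O("d",(-65,-80,55),43,262)]
for n,S,x0 in(("guide",G,(480,240,0)),("gauge",U,(480,0,0.2)),("rack",K,(500,-300,0))):
    for sub in("both","top","scene"):
        ob=[o for o in S if sub in("both",o[0])]
        p,r=fit(ob,x0); print(n,sub,np.round(p,4),"rms",np.sqrt((r**2).mean()).round(2)); 
        if sub=="both": print(np.round(r,1).tolist())
for n,X,Y in(("a",258,93),("c",594,230)):
    o=O(n,0,X,Y); print("knob",back(C[o[0]],o[2],96))
for n,X,Y in(("a",176,220),):
    o=O(n,0,X,Y); print("bolt",[back(C[o[0]],o[2],z)[0] for z in (45,55,65)])
E
python3 run1.py
```

```text
guide both [4.536120e+02 1.980562e+02 1.320000e-02] rms 1.33
[[0.0, -0.3], [0.8, -0.6], [0.6, 0.5], [0.1, 0.5], [-1.7, -0.3], [2.9, 0.1], [2.7, 0.2], [-2.1, 0.3], [-0.2, -1.3], [0.6, 0.4], [1.5, -0.8], [-1.6, 0.7], [-0.6, 1.3], [2.9, -2.1], [1.6, -1.4]]
guide top [4.537657e+02 1.989005e+02 1.300000e-02] rms 1.22
guide scene [4.534998e+02 1.961820e+02 1.960000e-02] rms 1.32
gauge both [ 4.742862e+02  7.358100e+00 -1.888000e-01] rms 0.67
[[0.6, -0.1], [0.9, 0.2], [0.2, 0.2], [-0.4, -0.1], [1.1, 0.4], [1.3, 0.6], [-0.1, 0.1], [-0.2, -0.6], [0.2, -1.4], [0.9, 0.1], [0.9, 0.9], [0.9, 1.1], [0.1, 0.1], [0.5, -0.3], [0.1, -1.0]]
gauge top [ 4.746898e+02  8.344300e+00 -1.819000e-01] rms 0.44
gauge scene [ 4.739604e+02  6.503900e+00 -1.986000e-01] rms 0.64
rack both [ 523.2314 -226.9331   -6.2787] rms 0.92
[[0.3, 0.2], [0.6, 0.3], [0.8, 1.0], [0.7, 0.4], [-0.4, -2.4], [0.5, -2.0], [0.6, 0.7], [0.3, 0.3], [1.3, -0.7], [1.1, -0.4], [1.0, 0.7], [0.4, -1.0]]
rack top [ 5.235478e+02 -2.259828e+02  6.300000e-03] rms 0.91
rack scene [ 5.228017e+02 -2.286592e+02  7.200000e-03] rms 0.52
knob [[548.75980353 151.60706884  96.        ]]
knob [[548.98297062 149.58045574  96.        ]]
bolt [array([492.56747098, 203.34513589,  45.        ]), array([491.31292671, 200.41249829,  55.        ]), array([490.05838243, 197.47986069,  65.        ])]
```

```bash
sed -i 's/(-7,80,45)/(-7,75,45)/g;s/(-7,-80,45)/(-7,-75,45)/g;s/(-23,80,45)/(-23,75,45)/g;s/(-23,-80,45)/(-23,-75,45)/g;s/(-22,63,55)/(-22,63,55)/g' run1.py; python3 run1.py | grep -v '^\[\['
cat > go.py <<'E'
from h import *
import sys
def tgt(x,y,z,yaw):  # yaw = world angle of tool z (jaw axis), tool y down
    zt=np.array([np.cos(yaw),np.sin(yaw),0]); yt=np.array([0,0,-1.]); xt=np.cross(yt,zt)
    return np.array([x,y,z]),np.c_[xt,yt,zt]
def show(x,y,z,yaw):
    s=manip.state(); Rc=R.from_rotvec(s["ee_rot"]).as_matrix(); p,Rt=tgt(x,y,z,yaw)
    rv=R.from_matrix(Rc.T@Rt).as_rotvec()
    print("t %.2f TCP"%s["time_s"],s["position"].round(1),"jaw yaw %.4f"%np.arctan2(Rc[1,2],Rc[0,2]),"tooly",Rc[:,1].round(3),"F",s["wrist_force"].round(1),"w %.1f"%s["width"],"q",s["joint_pos"].round(2))
    print("shift now-axes",(Rc.T@(p-s["position"])).round(1),"turn",rv.round(4),"shift target-axes",(Rt.T@(p-s["position"])).round(1))
if __name__=="__main__":
    show(*map(float,sys.argv[1:5]))
E
python3 go.py 474.3 7.4 200 -0.189; python3 go.py 474.3 7.4 200 2.953
```

```text
guide both [4.535276e+02 1.980652e+02 1.140000e-02] rms 0.67
guide top [4.537444e+02 1.989414e+02 1.360000e-02] rms 0.33
guide scene [4.538210e+02 1.960198e+02 1.120000e-02] rms 0.64
gauge both [ 4.742862e+02  7.358100e+00 -1.888000e-01] rms 0.67
gauge top [ 4.746898e+02  8.344300e+00 -1.819000e-01] rms 0.44
gauge scene [ 4.739604e+02  6.503900e+00 -1.986000e-01] rms 0.64
rack both [ 523.2314 -226.9331   -6.2787] rms 0.92
rack top [ 5.235478e+02 -2.259828e+02  6.300000e-03] rms 0.91
rack scene [ 5.228017e+02 -2.286592e+02  7.200000e-03] rms 0.52
knob [[548.75980353 151.60706884  96.        ]]
knob [[548.98297062 149.58045574  96.        ]]
bolt [array([492.56747098, 203.34513589,  45.        ]), array([491.31292671, 200.41249829,  55.        ]), array([490.05838243, 197.47986069,  65.        ])]
t 0.30 TCP [223.2 529.8 245. ] jaw yaw 1.1720 tooly [-0.    -0.001 -1.   ] F [-0.2  0.4  0.4] w 85.3 q [ 1.05  0.28  1.51 -0.    1.36 -0.12]
shift now-axes [ 434.2   45.2 -383.8] turn [5.000e-04 1.361e+00 4.000e-04] shift target-axes [465.9  45.  344.8]
t 0.30 TCP [223.2 529.8 245. ] jaw yaw 1.1720 tooly [-0.    -0.001 -1.   ] F [-0.2  0.4  0.4] w 85.3 q [ 1.05  0.28  1.51 -0.    1.36 -0.12]
shift now-axes [ 434.2   45.2 -383.8] turn [ 4.000e-04 -1.781e+00 -6.000e-04] shift target-axes [-466.    45.  -344.6]
```

Call:
carry_out(
  deltas=[
    {"dx": 0.043,"dz": -0.038},
    {"dx": 0.043,"dz": -0.038},
    {"dx": 0.043,"dz": -0.038},
    {"dx": 0.043,"dz": -0.038},
    {"dx": 0.043,"dz": -0.038},
    {"dx": 0.043,"dz": -0.038},
    {"dx": 0.043,"dz": -0.038},
    {"dx": 0.043,"dz": -0.038},
    {"dx": 0.043,"dz": -0.038},
    {"dx": 0.043,"dz": -0.038},
  ],
  hand=1,
)

```text
schema error: expected keys dx, dy, dz, rx, ry, rz
```

Call:
carry_out(
  deltas=[
    {"ry": 0.17},
    {"ry": 0.17},
    {"ry": 0.17},
    {"ry": 0.17},
    {"ry": 0.17},
    {"ry": 0.17},
    {"ry": 0.17},
    {"ry": 0.17},
    {},
  ],
)

```text
schema error: expected keys dx, dy, dz, rx, ry, rz
```

```bash
python3 go.py 474.3 7.4 200 -0.189; python3 - <<'E'
from h import *
c=manip.capture("top"); s=manip.state()
p=proj(c,[s["position"]])[0]; print(p)
c2=manip.capture("scene");print(proj(c2,[s["position"]])[0])
cv2.imwrite("pics/t1.png",c["frame"]);cv2.imwrite("pics/s1.png",c2["frame"])
E
```

```text
t 0.30 TCP [223.2 529.8 245. ] jaw yaw 1.1720 tooly [-0.    -0.001 -1.   ] F [-0.2  0.4  0.4] w 85.3 q [ 1.05  0.28  1.51 -0.    1.36 -0.12]
shift now-axes [ 434.2   45.2 -383.8] turn [5.000e-04 1.361e+00 4.000e-04] shift target-axes [465.9  45.  344.8]
[-49.16490806 369.09512397]
[426.49207015 -31.85537212]
```

View pics/t1.png

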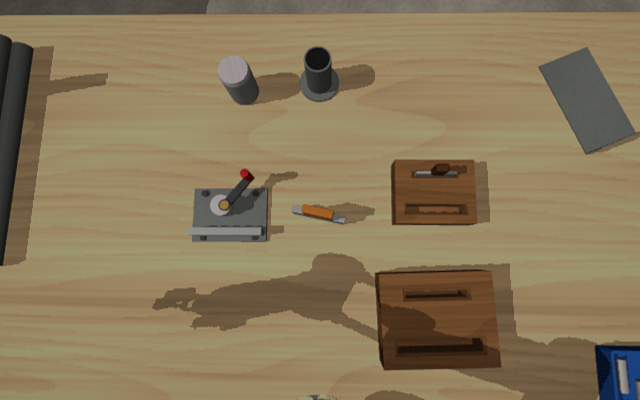

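View pics/s1.png

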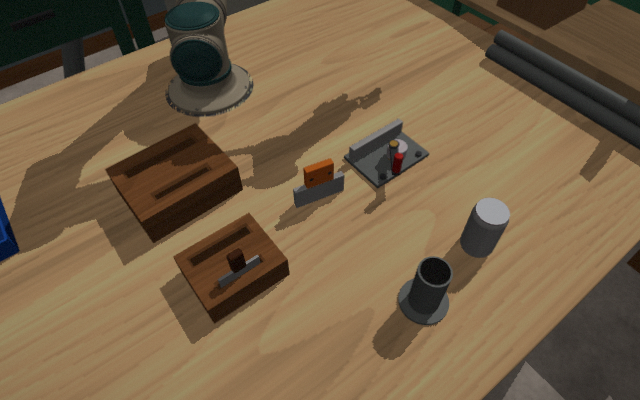

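The call was refused because every row needs all six keys, so nothing moved. The pictures are unchanged: gauge at (318,212) in top, arm out of frame. I'll send it again with full rows.

Call:
carry_out(
  deltas=[
    {"dx": 0.043,"dy": 0,"dz": -0.038,"rx": 0,"ry": 0,"rz": 0},
    {"dx": 0.043,"dy": 0,"dz": -0.038,"rx": 0,"ry": 0,"rz": 0},
    {"dx": 0.043,"dy": 0,"dz": -0.038,"rx": 0,"ry": 0,"rz": 0},
    {"dx": 0.043,"dy": 0,"dz": -0.038,"rx": 0,"ry": 0,"rz": 0},
    {"dx": 0.043,"dy": 0,"dz": -0.038,"rx": 0,"ry": 0,"rz": 0},
    {"dx": 0.043,"dy": 0,"dz": -0.038,"rx": 0,"ry": 0,"rz": 0},
    {"dx": 0.043,"dy": 0,"dz": -0.038,"rx": 0,"ry": 0,"rz": 0},
    {"dx": 0.043,"dy": 0,"dz": -0.038,"rx": 0,"ry": 0,"rz": 0},
    {"dx": 0.043,"dy": 0,"dz": -0.038,"rx": 0,"ry": 0,"rz": 0},
    {"dx": 0.043,"dy": 0,"dz": -0.038,"rx": 0,"ry": 0,"rz": 0},
  ],
  hand=1,
)

```text
time_s: 1.65
position: [472.7, 11.0, 245.6]
ee_rot: [-1.547, 0.312, -0.314]
wrist_force: [0.3, 1.3, 0.1]
width: 85.5
```

Call:
carry_out(
  deltas=[
    {"dx": 0,"dy": 0,"dz": 0,"rx": 0,"ry": 0.17,"rz": 0},
    {"dx": 0,"dy": 0,"dz": 0,"rx": 0,"ry": 0.17,"rz": 0},
    {"dx": 0,"dy": 0,"dz": 0,"rx": 0,"ry": 0.17,"rz": 0},
    {"dx": 0,"dy": 0,"dz": 0,"rx": 0,"ry": 0.17,"rz": 0},
    {"dx": 0,"dy": 0,"dz": 0,"rx": 0,"ry": 0.17,"rz": 0},
    {"dx": 0,"dy": 0,"dz": 0,"rx": 0,"ry": 0.17,"rz": 0},
    {"dx": 0,"dy": 0,"dz": 0,"rx": 0,"ry": 0.17,"rz": 0},
    {"dx": 0,"dy": 0,"dz": 0,"rx": 0,"ry": 0.17,"rz": 0},
    {"dx": 0,"dy": 0,"dz": 0,"rx": 0,"ry": 0,"rz": 0},
  ],
)

```text
time_s: 2.78
position: [472.0, 12.7, 245.4]
ee_rot: [-1.115, 1.345, -1.345]
wrist_force: [0.3, 0.4, -0.4]
width: 85.4
```

```bash
python3 go.py 474.3 7.4 200 -0.189; python3 - <<'E'
from h import *
c=manip.capture("top"); s=manip.state()
p=proj(c,[s["position"]])[0]; print(p)
c2=manip.capture("scene");print(proj(c2,[s["position"]])[0])
crop(c["frame"],220,130,420,280,4,"pics/t2.png");crop(c2["frame"],220,60,420,210,4,"pics/s2.png")
E
```

```text
t 2.77 TCP [472.   12.7 245.4] jaw yaw -0.1860 tooly [ 0.  0. -1.] F [ 0.3  0.4 -0.4] w 85.4 q [-0.12  0.12  1.71  0.    1.31  0.07]
shift now-axes [ 4.8 45.4  3.3] turn [-0.0002  0.003  -0.0001] shift target-axes [ 4.8 45.4  3.3]
[310.21262437 202.37698232]
[319.31777453 104.33605646]
```

View pics/t2.png

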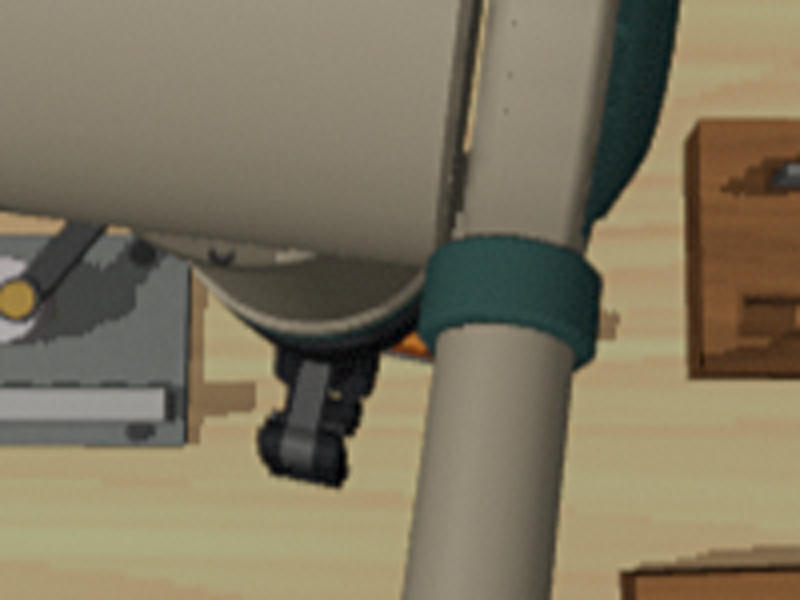

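View pics/s2.png

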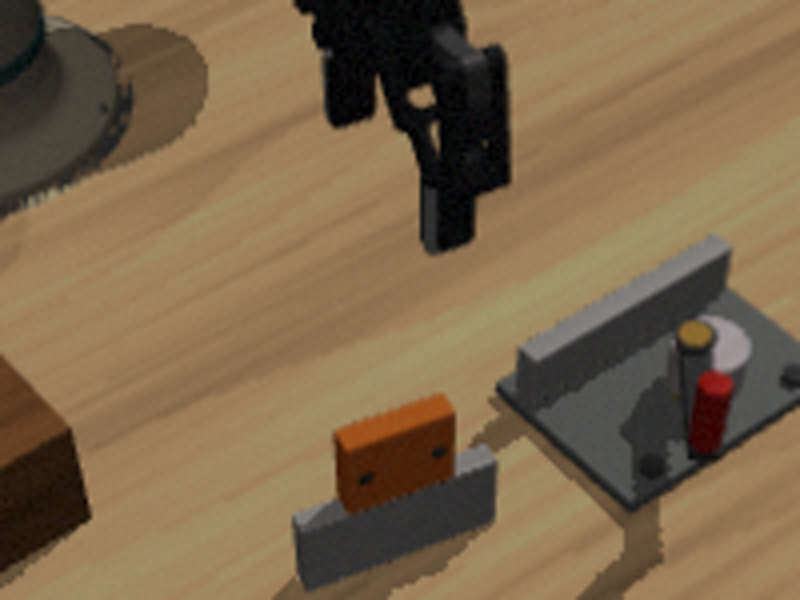

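The scene view shows the open fingers centred on (319,105), which matches the projected TCP at (319,104). The gauge is right below them. Next I lower and grip.

Call:
carry_out(
  deltas=[
    {"dx": 0.005,"dy": 0.03,"dz": 0.003,"rx": 0,"ry": 0.003,"rz": 0},
    {"dx": 0,"dy": 0.03,"dz": 0,"rx": 0,"ry": 0,"rz": 0},
    {"dx": 0,"dy": 0.03,"dz": 0,"rx": 0,"ry": 0,"rz": 0},
    {"dx": 0,"dy": 0.03,"dz": 0,"rx": 0,"ry": 0,"rz": 0},
    {"dx": 0,"dy": 0.025,"dz": 0,"rx": 0,"ry": 0,"rz": 0},
    {"dx": 0,"dy": 0.015,"dz": 0,"rx": 0,"ry": 0,"rz": 0},
    {"dx": 0,"dy": 0.008,"dz": 0,"rx": 0,"ry": 0,"rz": 0},
    {"dx": 0,"dy": 0,"dz": 0,"rx": 0,"ry": 0,"rz": 0},
  ],
)

```text
time_s: 3.88
position: [473.9, 7.3, 77.1]
ee_rot: [-1.114, 1.348, -1.348]
wrist_force: [-0.4, -0.7, 0.9]
width: 85.2
```

```bash
python3 go.py 474.3 7.4 77 -0.189; python3 - <<'E'
from h import *
c2=manip.capture("scene")
crop(c2["frame"],250,100,400,210,5,"pics/s3.png")
E
```

```text
t 3.88 TCP [473.9   7.3  77.1] jaw yaw -0.1902 tooly [-0.001  0.    -1.   ] F [-0.4 -0.7  0.9] w 85.2 q [-0.13  0.29  1.96  0.    0.89  0.06]
shift now-axes [-0.2  0.1  0.3] turn [ 0.0006 -0.0012 -0.    ] shift target-axes [-0.2  0.1  0.3]
```

View pics/s3.png

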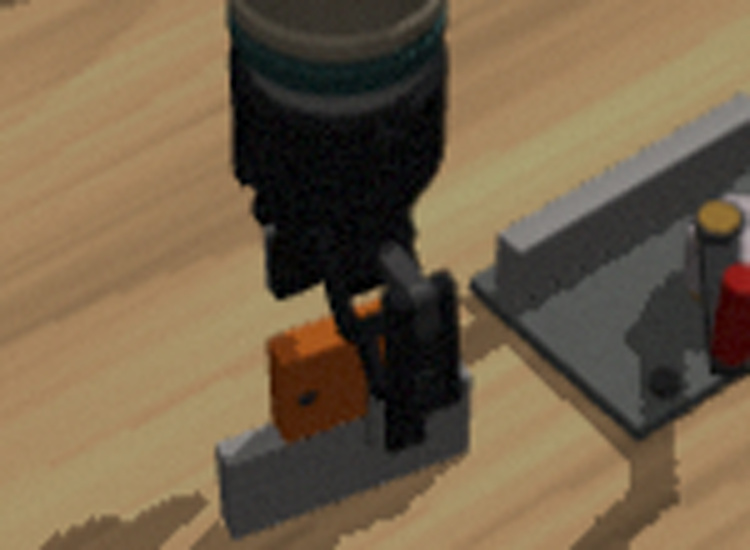

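The grip lies between the fingers; the near finger shows at (405,400) in the crop and is drawn right by perspective. Closing.

Call:
carry_out(
  deltas=[
    {"dx": 0,"dy": 0,"dz": 0,"rx": 0,"ry": 0,"rz": 0},
    {"dx": 0,"dy": 0,"dz": 0,"rx": 0,"ry": 0,"rz": 0},
    {"dx": 0,"dy": 0,"dz": 0,"rx": 0,"ry": 0,"rz": 0},
    {"dx": 0,"dy": 0,"dz": 0,"rx": 0,"ry": 0,"rz": 0},
    {"dx": 0,"dy": 0,"dz": 0,"rx": 0,"ry": 0,"rz": 0},
    {"dx": 0,"dy": 0,"dz": 0,"rx": 0,"ry": 0,"rz": 0},
    {"dx": 0,"dy": 0,"dz": 0,"rx": 0,"ry": 0,"rz": 0},
    {"dx": 0,"dy": 0,"dz": 0,"rx": 0,"ry": 0,"rz": 0},
  ],
  hand=0,
)

```text
time_s: 4.92
position: [474.4, 7.2, 77.6]
ee_rot: [-1.112, 1.348, -1.349]
wrist_force: [-1.0, -0.2, 4.2]
width: 15.1
```

```bash
python3 go.py 458.5 198.0 160 0.012; python3 - <<'E'
from h import *
c2=manip.capture("scene")
crop(c2["frame"],250,100,400,210,5,"pics/s4.png")
E
```

```text
t 4.92 TCP [474.4   7.2  77.6] jaw yaw -0.1910 tooly [ 0.001 -0.    -1.   ] F [-1.  -0.2  4.2] w 15.1 q [-0.13  0.29  1.96  0.    0.89  0.06]
shift now-axes [-184.3  -82.4  -51.8] turn [-0.0009 -0.203  -0.    ] shift target-axes [-191.   -82.4  -13.6]
```

View pics/s4.png

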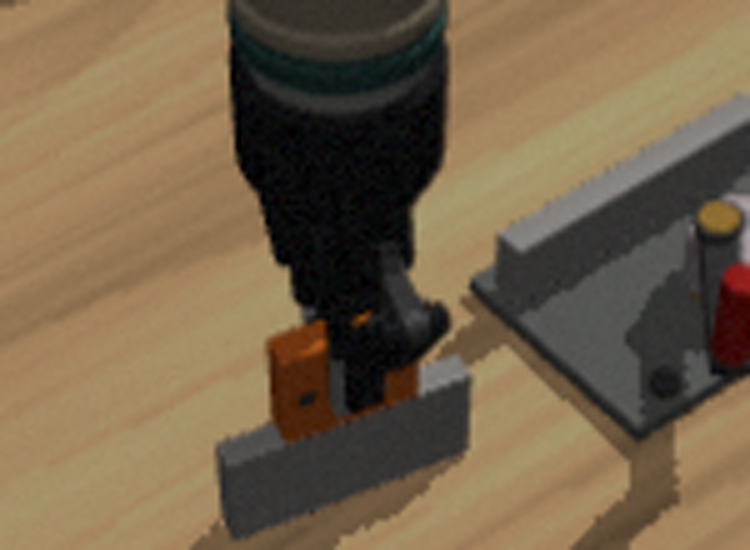

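The grip is held: width 15.1 mm, blade level. Lifting and carrying over the gap.

Call:
carry_out(
  deltas=[
    {"dx": 0,"dy": -0.02,"dz": 0,"rx": 0,"ry": 0,"rz": 0},
    {"dx": 0,"dy": -0.032,"dz": 0,"rx": 0,"ry": 0,"rz": 0},
    {"dx": 0,"dy": -0.03,"dz": 0,"rx": 0,"ry": 0,"rz": 0},
    {"dx": -0.03,"dy": 0,"dz": -0.009,"rx": 0,"ry": 0,"rz": 0},
    {"dx": -0.034,"dy": 0,"dz": -0.009,"rx": 0,"ry": 0,"rz": 0},
    {"dx": -0.034,"dy": 0,"dz": -0.009,"rx": 0,"ry": 0,"rz": 0},
    {"dx": -0.034,"dy": 0,"dz": -0.01,"rx": 0,"ry": 0,"rz": 0},
    {"dx": -0.034,"dy": 0,"dz": -0.009,"rx": 0,"ry": 0,"rz": 0},
    {"dx": -0.018,"dy": 0,"dz": -0.006,"rx": 0,"ry": -0.1,"rz": 0},
    {"dx": 0,"dy": 0,"dz": 0,"rx": 0,"ry": -0.103,"rz": 0},
  ],
)

```text
time_s: 6.22
position: [456.3, 199.0, 157.9]
ee_rot: [-1.22, 1.198, -1.195]
wrist_force: [0.5, -0.9, -3.5]
width: 15.1
```

Call:
carry_out(
  deltas=[
    {"dx": 0,"dy": 0,"dz": 0,"rx": 0,"ry": 0,"rz": 0},
  ],
)

```text
time_s: 6.35
position: [456.7, 197.8, 158.1]
ee_rot: [-1.217, 1.202, -1.2]
wrist_force: [-0.5, 0.3, -3.1]
width: 14.9
```

```bash
python3 go.py 458.5 198.0 160 0.012; python3 - <<'E'
from h import *
c2=manip.capture("scene");c=manip.capture("top")
crop(c2["frame"],310,80,450,190,5,"pics/s5.png");crop(c["frame"],170,150,320,260,5,"pics/t5.png")
E
```

```text
t 6.35 TCP [456.7 197.8 158.1] jaw yaw 0.0116 tooly [-0.003 -0.001 -1.   ] F [-0.5  0.3 -3.1] w 14.9 q [ 0.27  0.23  1.8  -0.    1.11  0.26]
shift now-axes [-0.2 -1.9  1.8] turn [ 0.003  -0.0004  0.0008] shift target-axes [-0.2 -1.9  1.8]
```

View pics/s5.png

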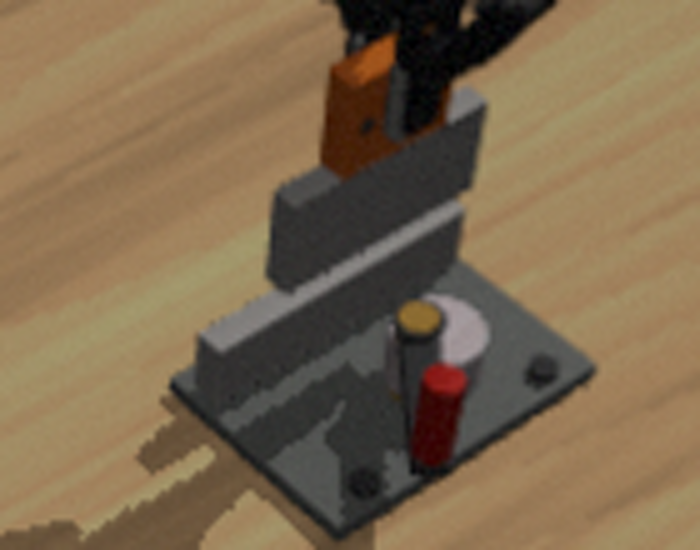

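View pics/t5.png

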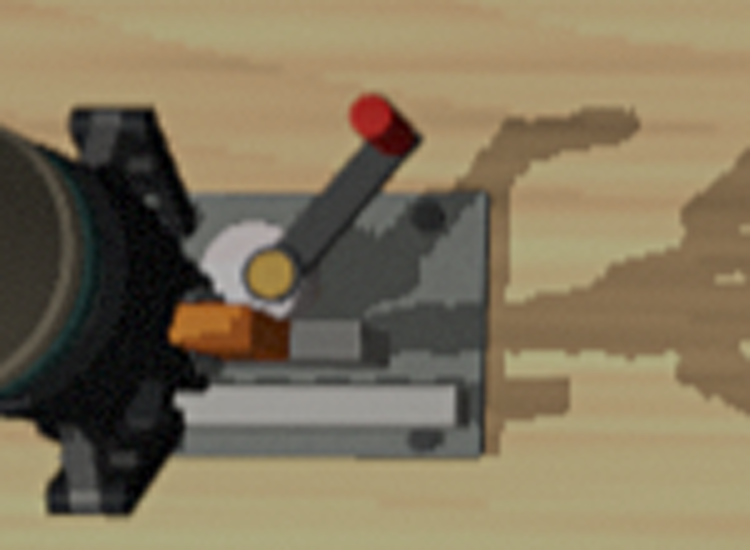

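Call:
carry_out(
  deltas=[
    {"dx": 0,"dy": 0.014,"dz": 0.002,"rx": 0.003,"ry": 0,"rz": 0},
    {"dx": 0,"dy": 0.014,"dz": 0,"rx": 0,"ry": 0,"rz": 0},
    {"dx": 0,"dy": 0,"dz": 0,"rx": 0,"ry": 0,"rz": 0},
  ],
)

```text
time_s: 6.82
position: [458.5, 197.2, 129.4]
ee_rot: [-1.216, 1.201, -1.201]
wrist_force: [-0.2, -0.1, -2.5]
width: 15.3
```

```bash
python3 go.py 458.5 198.0 87.6 0.012; python3 - <<'E'
from h import *
c2=manip.capture("scene");c=manip.capture("top");s=manip.state()
Rc=R.from_rotvec(s["ee_rot"]).as_matrix();p=s["position"]
def bx(x,y,z): # gauge local -> world (x=tool z, y=-tool x, z=-tool y), origin 77.6 below TCP
    return p+Rc[:,2]*x-Rc[:,0]*y-Rc[:,1]*(z-77.6)
def G(x,y,z):
    a=.012; return [453.5+x*np.cos(a)-y*np.sin(a),198.07+x*np.sin(a)+y*np.cos(a),z]
for cc,n,b in((c2,"s6",(310,80,450,190)),(c,"t6",(170,150,320,260))):
    L=[(proj(cc,[bx(-7,-55,50),bx(7,-55,50),bx(7,55,50),bx(-7,55,50)]),(0,255,0)),(proj(cc,[bx(7,-55,0),bx(7,55,0),bx(7,55,50),bx(7,-55,50)]),(0,255,0)),
     (proj(cc,[G(-23,-75,45),G(-7,-75,45),G(-7,75,45),G(-23,75,45)]),(255,255,0)),(proj(cc,[G(-35,-80,10),G(80,-80,10),G(80,80,10),G(-35,80,10)]),(255,255,0))]
    crop(cc["frame"],*b,5,f"pics/{n}.png",L)
E
```

```text
t 6.83 TCP [458.5 197.2 129.4] jaw yaw 0.0114 tooly [-0.001 -0.001 -1.   ] F [-0.2 -0.1 -2.5] w 15.3 q [ 0.27  0.26  1.84 -0.    1.04  0.26]
shift now-axes [-0.8 41.8  0.1] turn [ 0.0013 -0.0006  0.001 ] shift target-axes [-0.8 41.8  0. ]
```

View pics/s6.png

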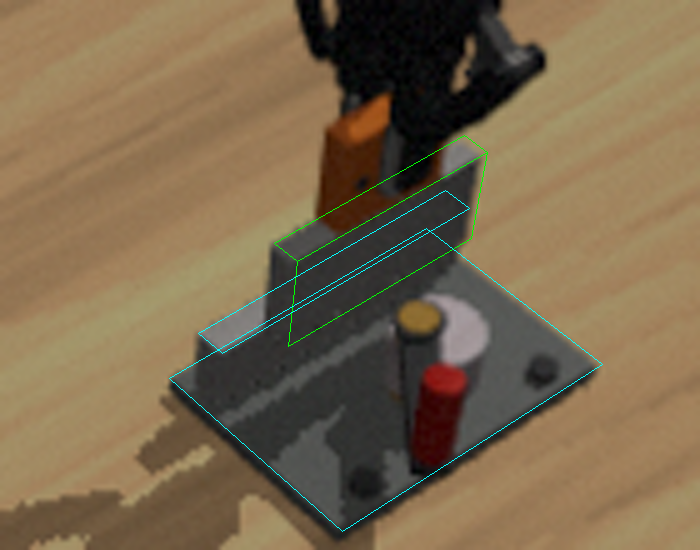

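View pics/t6.png

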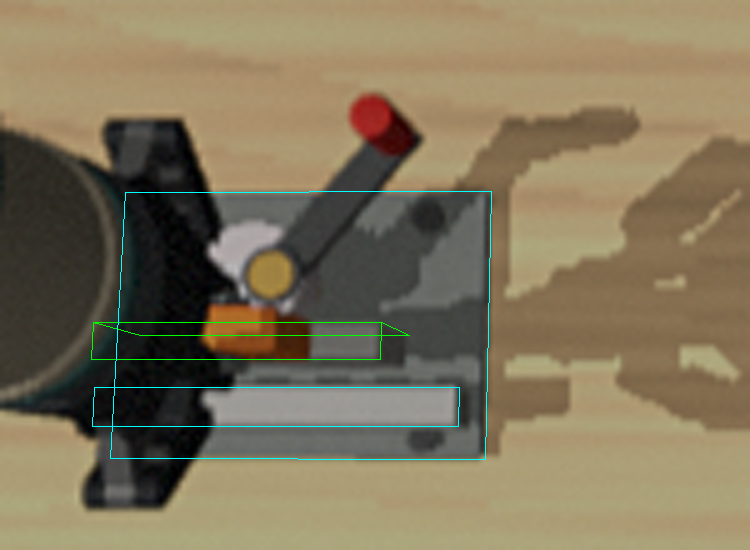

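The overlays agree with the pictures: the gauge (green) hangs over the gap and clears the fence (cyan). Lowering.

Call:
carry_out(
  deltas=[
    {"dx": -0.001,"dy": 0.01,"dz": 0,"rx": 0.001,"ry": 0,"rz": 0.001},
    {"dx": 0,"dy": 0.01,"dz": 0,"rx": 0,"ry": 0,"rz": 0},
    {"dx": 0,"dy": 0.01,"dz": 0,"rx": 0,"ry": 0,"rz": 0},
    {"dx": 0,"dy": 0.008,"dz": 0,"rx": 0,"ry": 0,"rz": 0},
    {"dx": 0,"dy": 0.002,"dz": 0,"rx": 0,"ry": 0,"rz": 0},
    {"dx": 0,"dy": 0.001,"dz": 0,"rx": 0,"ry": 0,"rz": 0},
    {"dx": 0,"dy": 0,"dz": 0,"rx": 0,"ry": 0,"rz": 0},
  ],
)

```text
time_s: 7.8
position: [460.3, 198.9, 90.5]
ee_rot: [-1.211, 1.198, -1.202]
wrist_force: [0.2, -0.4, -3.3]
width: 15.1
```

```bash
python3 go.py 458.5 198.0 87.6 0.012
```

```text
t 7.80 TCP [460.3 198.9  90.5] jaw yaw 0.0120 tooly [ 0.005  0.001 -1.   ] F [ 0.2 -0.4 -3.3] w 15.1 q [0.27 0.31 1.89 0.   0.94 0.26]
shift now-axes [ 0.9  2.9 -1.8] turn [-0.0046 -0.     -0.0012] shift target-axes [ 0.9  2.9 -1.8]
```

Call:
carry_out(
  deltas=[
    {"dx": 0.001,"dy": 0.001,"dz": -0.002,"rx": -0.004,"ry": 0,"rz": -0.001},
    {"dx": 0,"dy": 0.001,"dz": 0,"rx": 0,"ry": 0,"rz": 0},
    {"dx": 0,"dy": 0.001,"dz": 0,"rx": 0,"ry": 0,"rz": 0},
    {"dx": 0,"dy": 0,"dz": 0,"rx": 0,"ry": 0,"rz": 0},
  ],
)

```text
time_s: 8.3
position: [458.2, 197.9, 87.6]
ee_rot: [-1.215, 1.2, -1.2]
wrist_force: [-0.4, -0.0, 1.2]
width: 14.9
```

```bash
python3 go.py 458.5 198.0 87.6 0.012
```

```text
t 8.30 TCP [458.2 197.9  87.6] jaw yaw 0.0120 tooly [ 0.  0. -1.] F [-0.4 -0.   1.2] w 14.9 q [0.27 0.31 1.9  0.   0.93 0.26]
shift now-axes [-0.1  0.   0.3] turn [-0.0003  0.     -0.0001] shift target-axes [-0.1  0.   0.3]
```

The wrist force went from −3.3 to +1.2 N, so the gauge stands on the base plate. Releasing part way.

Call:
carry_out(
  deltas=[
    {"dx": 0,"dy": 0,"dz": 0,"rx": 0,"ry": 0,"rz": 0},
    {"dx": 0,"dy": 0,"dz": 0,"rx": 0,"ry": 0,"rz": 0},
    {"dx": 0,"dy": 0,"dz": 0,"rx": 0,"ry": 0,"rz": 0},
    {"dx": 0,"dy": 0,"dz": 0,"rx": 0,"ry": 0,"rz": 0},
    {"dx": 0,"dy": 0,"dz": 0,"rx": 0,"ry": 0,"rz": 0},
    {"dx": 0,"dy": -0.01,"dz": 0,"rx": 0,"ry": 0,"rz": 0},
    {"dx": 0,"dy": -0.03,"dz": 0,"rx": 0,"ry": 0,"rz": 0},
    {"dx": 0,"dy": -0.04,"dz": 0,"rx": 0,"ry": 0,"rz": 0},
    {"dx": 0,"dy": -0.03,"dz": 0,"rx": 0,"ry": 0,"rz": 0},
    {"dx": 0,"dy": 0,"dz": 0,"rx": 0,"ry": 0,"rz": 0},
  ],
  hand=0.5,
)

```text
time_s: 9.55
position: [459.9, 198.3, 200.5]
ee_rot: [-1.209, 1.196, -1.202]
wrist_force: [0.6, -0.0, -1.0]
width: 42.5
```

```bash
python3 go.py 540 95 200 0.7; python3 - <<'E'
from h import *
c2=manip.capture("scene");c=manip.capture("top")
crop(c2["frame"],310,80,450,190,5,"pics/s7.png");crop(c["frame"],170,150,320,260,5,"pics/t7.png")
E
```

```text
t 9.55 TCP [459.9 198.3 200.5] jaw yaw 0.0120 tooly [ 0.007  0.002 -1.   ] F [ 0.6 -0.  -1. ] w 42.5 q [0.27 0.19 1.74 0.   1.21 0.26]
shift now-axes [104.3   0.8  78.9] turn [-7.00e-03 -6.88e-01  5.00e-04] shift target-axes [130.7   0.5  -5.3]
```

View pics/s7.png

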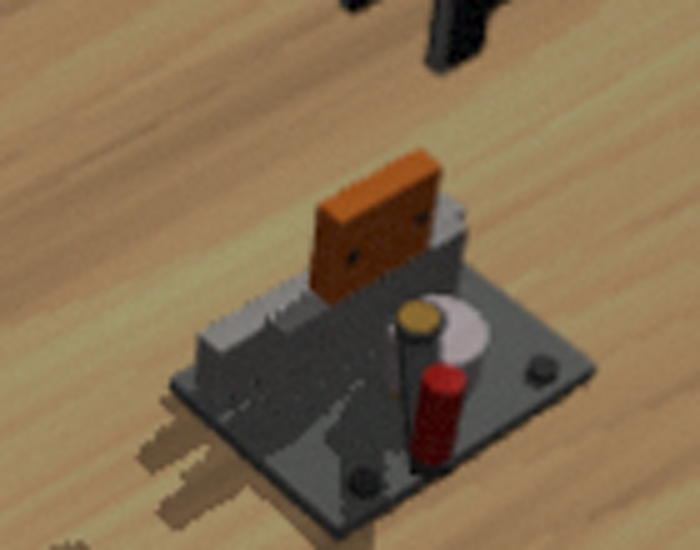

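View pics/t7.png

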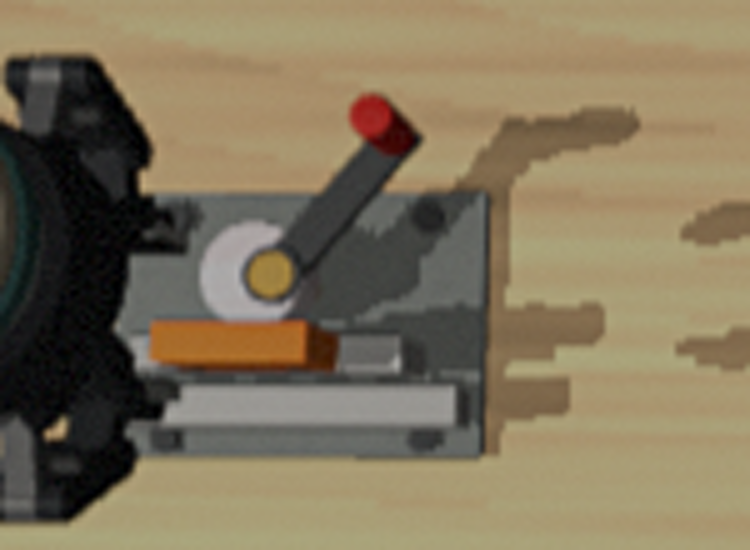

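The gauge stands upright in the gap, clear of the fence; its grip is at about (235,345) in the top crop. For the lever I will straddle the knob with the half-open fingers and push it with the inner face of the trailing pad, turning the tool with the lever.

Call:
carry_out(
  deltas=[
    {"dx": 0.016,"dy": 0,"dz": 0.029,"rx": -0.007,"ry": 0,"rz": 0},
    {"dx": 0.016,"dy": 0,"dz": 0.03,"rx": 0,"ry": 0,"rz": 0},
    {"dx": 0.016,"dy": 0,"dz": 0.03,"rx": 0,"ry": 0,"rz": 0},
    {"dx": 0,"dy": 0,"dz": 0,"rx": 0,"ry": -0.174,"rz": 0},
    {"dx": 0,"dy": 0,"dz": 0,"rx": 0,"ry": -0.174,"rz": 0},
    {"dx": 0,"dy": 0,"dz": 0,"rx": 0,"ry": -0.174,"rz": 0},
    {"dx": 0,"dy": 0,"dz": 0,"rx": 0,"ry": -0.174,"rz": 0},
    {"dx": 0,"dy": 0,"dz": 0,"rx": 0,"ry": -0.174,"rz": 0},
    {"dx": 0,"dy": 0,"dz": 0,"rx": 0,"ry": 0,"rz": 0},
  ],
)

```text
time_s: 10.78
position: [546.8, 150.8, 195.4]
ee_rot: [-1.506, 0.548, -0.534]
wrist_force: [0.0, 0.2, -0.5]
width: 42.6
```

```bash
python3 go.py 549 150.6 82 0.88
```

```text
t 10.78 TCP [546.8 150.8 195.4] jaw yaw 0.8799 tooly [-0.01 -0.   -1.  ] F [ 0.   0.2 -0.5] w 42.6 q [ 0.15  0.3   1.6   0.    1.25 -0.73]
shift now-axes [  2.6 113.4   2. ] turn [ 0.0067 -0.0001 -0.0074] shift target-axes [  1.8 113.4   1.3]
```

Call:
carry_out(
  deltas=[
    {"dx": 0.002,"dy": 0.02,"dz": 0.001,"rx": 0.006,"ry": 0,"rz": -0.007},
    {"dx": 0,"dy": 0.025,"dz": 0,"rx": 0,"ry": 0,"rz": 0},
    {"dx": 0,"dy": 0.025,"dz": 0,"rx": 0,"ry": 0,"rz": 0},
    {"dx": 0,"dy": 0.02,"dz": 0,"rx": 0,"ry": 0,"rz": 0},
    {"dx": 0,"dy": 0.015,"dz": 0,"rx": 0,"ry": 0,"rz": 0},
    {"dx": 0,"dy": 0.008,"dz": 0,"rx": 0,"ry": 0,"rz": 0},
    {"dx": 0,"dy": 0,"dz": 0,"rx": 0,"ry": 0,"rz": 0},
  ],
)

```text
time_s: 11.65
position: [549.7, 150.4, 83.4]
ee_rot: [-1.502, 0.539, -0.54]
wrist_force: [0.1, -0.2, 0.3]
width: 42.9
```

```bash
python3 go.py 549 150.6 82 0.88;python3 - <<'E'
from h import *
c2=manip.capture("scene");c=manip.capture("top")
crop(c2["frame"],310,80,450,190,5,"pics/s8.png");crop(c["frame"],170,130,320,260,5,"pics/t8.png")
E
```

```text
t 11.65 TCP [549.7 150.4  83.4] jaw yaw 0.8813 tooly [ 0.001  0.    -1.   ] F [ 0.1 -0.2  0.3] w 42.9 q [ 0.15  0.4   1.75 -0.    0.99 -0.74]
shift now-axes [-0.7  1.4 -0.3] turn [-0.0009  0.0013  0.001 ] shift target-axes [-0.7  1.4 -0.3]
```

View pics/s8.png

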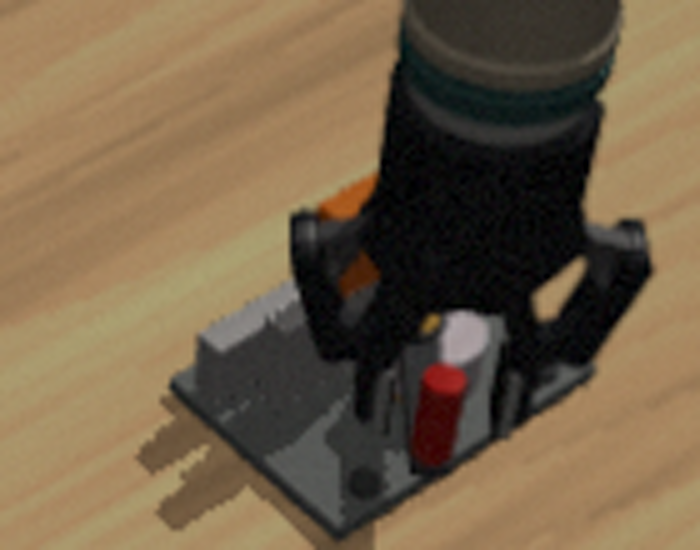

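View pics/t8.png

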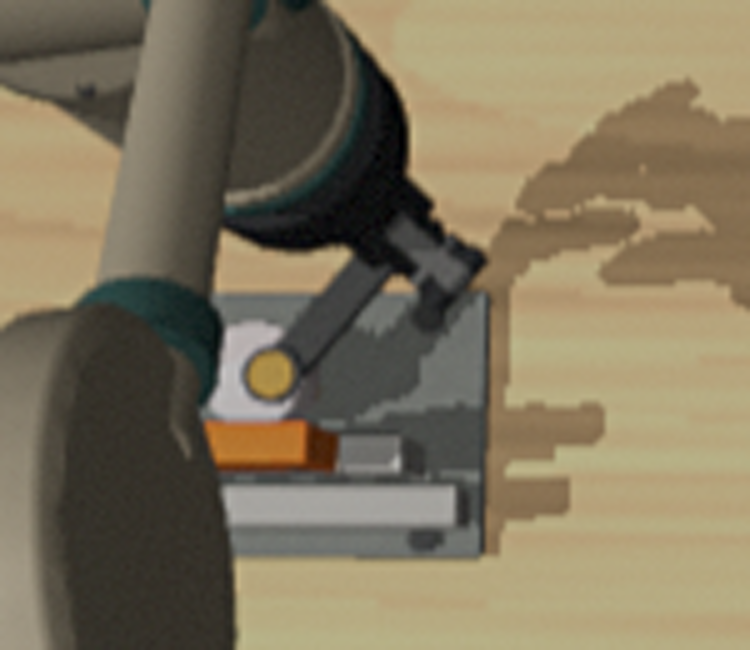

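The knob (440,410 in the scene crop) stands between the two fingertips at (375,425) and (500,435). Starting the swing.

Call:
carry_out(
  deltas=[
    {"dx": 0,"dy": 0.001,"dz": 0.01,"rx": 0,"ry": 0,"rz": 0},
    {"dx": 0,"dy": 0,"dz": 0.003,"rx": 0,"ry": 0,"rz": 0},
    {"dx": -0.0016,"dy": 0,"dz": 0.0075,"rx": 0,"ry": -0.1,"rz": 0},
    {"dx": -0.0016,"dy": 0,"dz": 0.0075,"rx": 0,"ry": -0.1,"rz": 0},
    {"dx": 0,"dy": 0,"dz": 0,"rx": 0,"ry": 0,"rz": 0},
  ],
)

```text
time_s: 12.38
position: [565.0, 174.9, 83.1]
ee_rot: [-1.535, 0.381, -0.386]
wrist_force: [1.2, 0.1, 0.2]
width: 42.9
```

```bash
python3 go.py 549 150.6 82 0.88;python3 - <<'E'
from h import *
c2=manip.capture("scene");c=manip.capture("top")
crop(c2["frame"],310,80,450,190,5,"pics/s9.png");crop(c["frame"],170,130,320,260,5,"pics/t9.png")
E
```

```text
t 12.38 TCP [565.  174.9  83.1] jaw yaw 1.0814 tooly [ 0.003  0.    -1.   ] F [1.2 0.1 0.2] w 42.9 q [ 0.18  0.43  1.7  -0.    1.01 -0.9 ]
shift now-axes [ -2.7   1.1 -29. ] turn [-0.0021  0.2014  0.0023] shift target-axes [  3.2   1.1 -28.9]
```

View pics/s9.png

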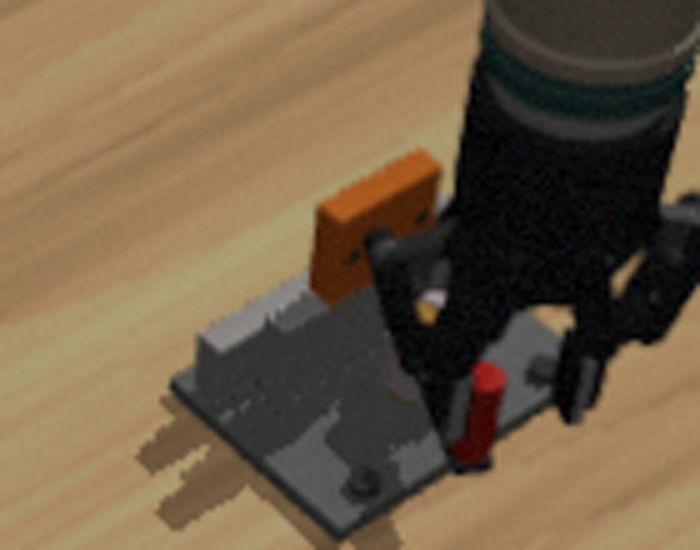

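View pics/t9.png

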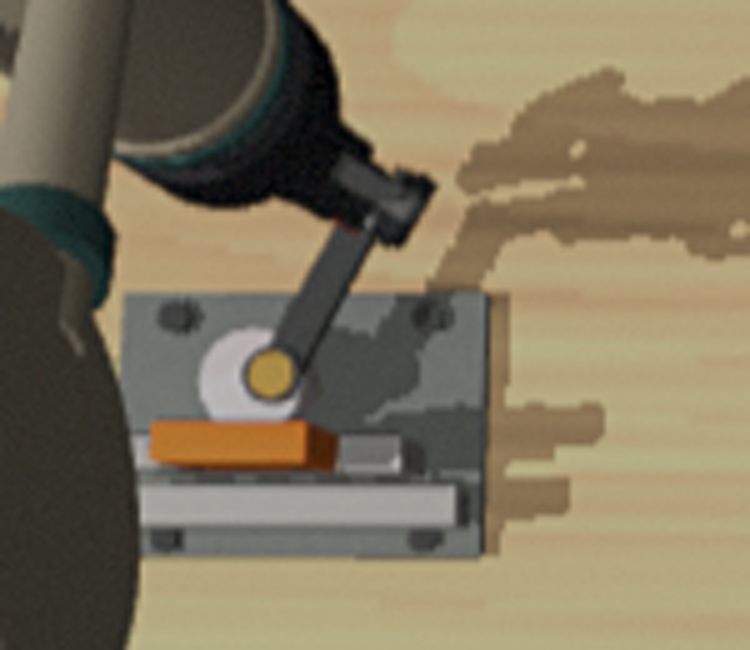

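The knob is moving with the trailing pad; I estimate the angle at about 0.39. Continuing.

Call:
carry_out(
  deltas=[
    {"dx": -0.0016,"dy": 0,"dz": 0.0075,"rx": 0,"ry": -0.1,"rz": 0},
    {"dx": -0.0016,"dy": 0,"dz": 0.0075,"rx": 0,"ry": -0.1,"rz": 0},
    {"dx": -0.0016,"dy": 0,"dz": 0.0075,"rx": 0,"ry": -0.1,"rz": 0},
    {"dx": -0.0016,"dy": 0,"dz": 0.0075,"rx": 0,"ry": -0.1,"rz": 0},
    {"dx": -0.0016,"dy": 0,"dz": 0.0075,"rx": 0,"ry": -0.1,"rz": 0},
    {"dx": 0,"dy": 0,"dz": 0,"rx": 0,"ry": 0,"rz": 0},
    {"dx": 0,"dy": 0,"dz": 0,"rx": 0,"ry": 0,"rz": 0},
  ],
)

```text
time_s: 13.35
position: [567.7, 212.2, 83.0]
ee_rot: [-1.57, -0.009, 0.005]
wrist_force: [-0.4, -0.5, 0.1]
width: 42.8
```

```bash
cat > cam.py <<'E'
from h import *
s=manip.state();Rc=R.from_rotvec(s["ee_rot"]).as_matrix();t=Rc[:,2];p=s["position"]
k=p-t*(s["width"]/2-9); d=k[:2]-[491.0,198.5]
print("t",round(s["time_s"],2),"tcp",p.round(2),"knob est",k.round(1),"r %.1f theta %.3f"%(np.hypot(*d),np.arctan2(d[1],d[0])-.012+.873),"F tangential %.2f radial %.2f"%(s["wrist_force"]@t,s["wrist_force"]@Rc[:,0]),"z",s["wrist_force"][2].round(1),"yaw %.3f"%np.arctan2(t[1],t[0]))
E
python3 cam.py
python3 - <<'E'
from h import *
c2=manip.capture("scene");c=manip.capture("top")
crop(c2["frame"],310,80,450,190,5,"pics/s10.png");crop(c["frame"],170,130,320,260,5,"pics/t10.png")
E
```

```text
t 13.35 tcp [567.73 212.24  82.95] knob est [567.8 199.8  82.9] r 76.9 theta 0.878 F tangential -0.46 radial -0.42 z 0.1 yaw 1.580
```

View pics/s10.png

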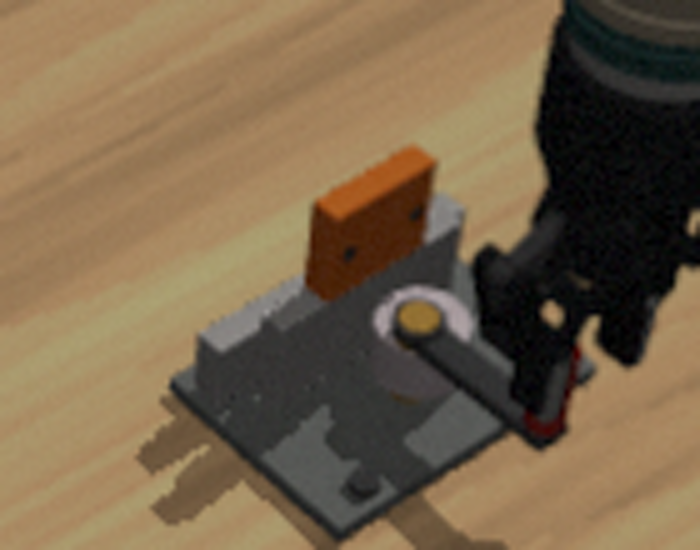

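View pics/t10.png

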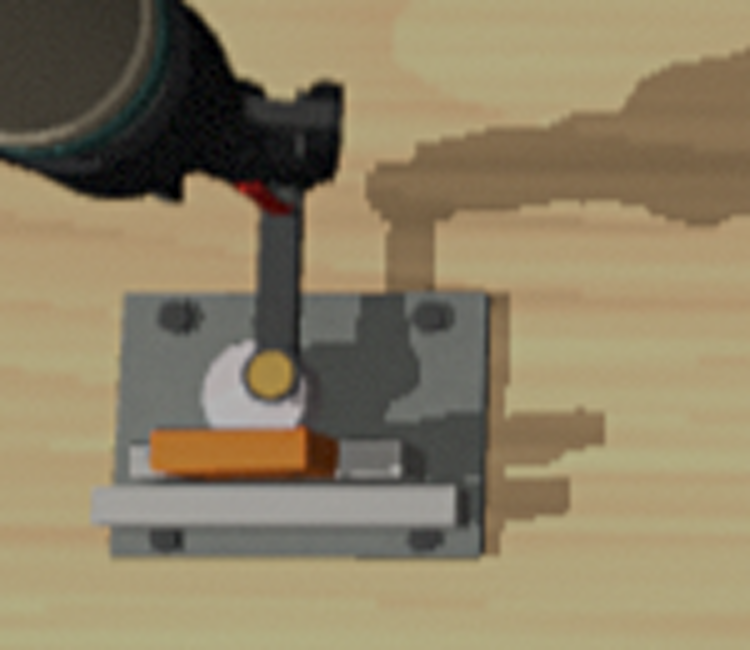

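Call:
carry_out(
  deltas=[
    {"dx": -0.0008,"dy": 0,"dz": 0.004,"rx": 0,"ry": -0.05,"rz": 0},
    {"dx": -0.0008,"dy": 0,"dz": 0.004,"rx": 0,"ry": -0.05,"rz": 0},
    {"dx": -0.0008,"dy": 0,"dz": 0.004,"rx": 0,"ry": -0.05,"rz": 0},
  ],
)

```text
time_s: 13.82
position: [564.8, 223.1, 82.9]
ee_rot: [-1.569, -0.129, 0.125]
wrist_force: [0.1, -2.7, -0.8]
width: 42.8
```

```bash
python3 cam.py
```

```text
t 13.82 tcp [564.79 223.13  82.9 ] knob est [566.8 210.9  82.9] r 76.8 theta 1.023 F tangential -2.72 radial -0.35 z -0.8 yaw 1.733
```

Call:
carry_out(
  deltas=[
    {"dx": -0.0003,"dy": 0,"dz": 0.002,"rx": 0,"ry": -0.025,"rz": 0},
  ],
)

```text
time_s: 13.95
position: [564.2, 225.4, 82.9]
ee_rot: [-1.567, -0.149, 0.144]
wrist_force: [1.0, -2.8, 0.3]
width: 43.0
```

```bash
python3 cam.py
```

```text
t 13.95 tcp [564.16 225.4   82.91] knob est [566.5 213.1  82.9] r 76.9 theta 1.052 F tangential -2.93 radial 0.50 z 0.3 yaw 1.757
```

Call:
carry_out(
  deltas=[
    {"dx": -0.0003,"dy": 0,"dz": 0.002,"rx": 0,"ry": -0.025,"rz": 0},
  ],
)

```text
time_s: 14.08
position: [563.4, 227.5, 82.9]
ee_rot: [-1.565, -0.168, 0.164]
wrist_force: [1.6, -2.0, -0.5]
width: 42.8
```

```bash
python3 cam.py
```

```text
t 14.07 tcp [563.42 227.51  82.93] knob est [566.  215.4  82.9] r 76.9 theta 1.082 F tangential -2.24 radial 1.12 z -0.5 yaw 1.783
```

Call:
carry_out(
  deltas=[
    {"dx": -0.0003,"dy": 0,"dz": 0.0015,"rx": 0,"ry": -0.02,"rz": 0},
  ],
)

```text
time_s: 14.2
position: [562.8, 229.2, 82.9]
ee_rot: [-1.563, -0.184, 0.18]
wrist_force: [1.5, -2.5, 0.2]
width: 42.9
```

```bash
python3 cam.py
```

```text
t 14.2 tcp [562.79 229.19  82.94] knob est [565.7 217.1  82.9] r 76.9 theta 1.105 F tangential -2.74 radial 0.86 z 0.2 yaw 1.803
```

Call:
carry_out(
  deltas=[
    {"dx": -0.0003,"dy": 0,"dz": 0.0015,"rx": 0,"ry": -0.02,"rz": 0},
  ],
)

```text
time_s: 14.32
position: [562.2, 230.7, 82.9]
ee_rot: [-1.562, -0.2, 0.196]
wrist_force: [2.4, -1.7, 0.2]
width: 42.8
```

```bash
python3 cam.py
```

```text
t 14.32 tcp [562.18 230.7   82.94] knob est [565.3 218.7  83. ] r 77.0 theta 1.127 F tangential -2.23 radial 1.86 z 0.2 yaw 1.823
```

Call:
carry_out(
  deltas=[
    {"dx": -0.0002,"dy": 0,"dz": 0.001,"rx": 0,"ry": -0.013,"rz": 0},
    {"dx": 0,"dy": 0,"dz": 0,"rx": 0,"ry": 0,"rz": 0},
  ],
)

```text
time_s: 14.58
position: [561.7, 231.9, 82.9]
ee_rot: [-1.561, -0.21, 0.205]
wrist_force: [1.1, -0.3, -0.5]
width: 42.5
```

```bash
python3 cam.py; python3 - <<'E'
from h import *
c2=manip.capture("scene");c=manip.capture("top")
crop(c2["frame"],310,80,450,190,5,"pics/s11.png");crop(c["frame"],180,190,290,260,7,"pics/t11.png")
E
```

```text
t 14.57 tcp [561.67 231.86  82.94] knob est [564.9 220.   82.9] r 76.9 theta 1.144 F tangential -0.62 radial 0.98 z -0.5 yaw 1.835
```

View pics/t11.png

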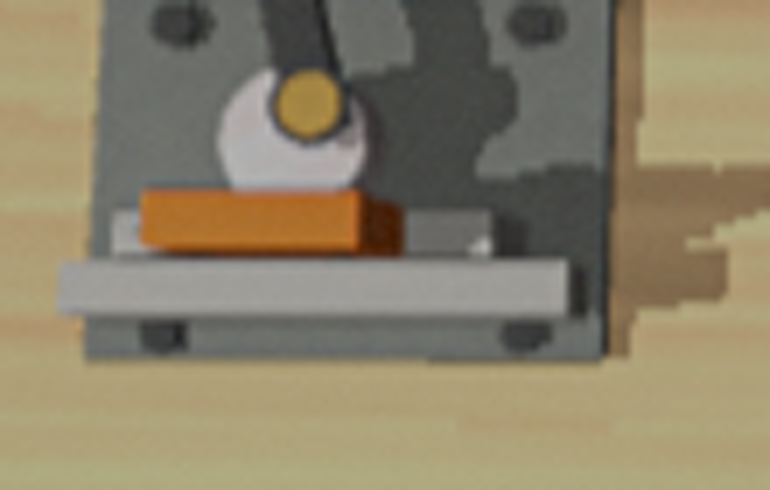

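View pics/s11.png

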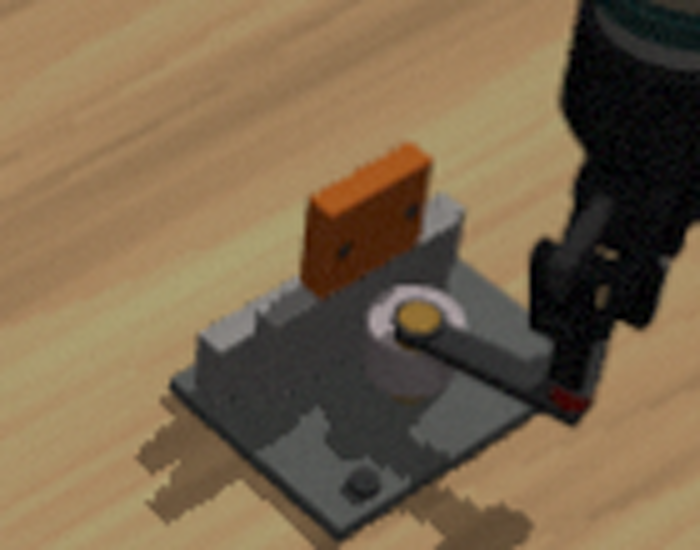

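Nearly closed: the blade is within about a millimetre of the fence in the top crop, and there is no lasting force yet. Going on in 1 mm steps.

Call:
carry_out(
  deltas=[
    {"dx": -0.0002,"dy": 0,"dz": 0.001,"rx": 0,"ry": -0.013,"rz": 0},
    {"dx": 0,"dy": 0,"dz": 0,"rx": 0,"ry": 0,"rz": 0},
  ],
)

```text
time_s: 14.92
position: [561.2, 232.5, 83.0]
ee_rot: [-1.56, -0.22, 0.216]
wrist_force: [3.1, -2.3, -1.1]
width: 43.0
```

```bash
python3 cam.py
```

```text
t 14.93 tcp [561.18 232.54  82.99] knob est [564.6 220.5  83. ] r 76.8 theta 1.152 F tangential -3.04 radial 2.34 z -1.1 yaw 1.848
```

Call:
carry_out(
  deltas=[
    {"dx": -0.0002,"dy": 0,"dz": 0.001,"rx": 0,"ry": -0.013,"rz": 0},
    {"dx": 0,"dy": 0,"dz": 0,"rx": 0,"ry": 0,"rz": 0},
  ],
)

```text
time_s: 15.18
position: [560.8, 233.4, 83.0]
ee_rot: [-1.559, -0.23, 0.226]
wrist_force: [3.2, -2.9, 0.5]
width: 42.7
```

```bash
python3 cam.py
```

```text
t 15.18 tcp [560.79 233.36  83.  ] knob est [564.3 221.5  83. ] r 76.9 theta 1.165 F tangential -3.72 radial 2.24 z 0.5 yaw 1.861
```

Call:
carry_out(
  deltas=[
    {"dx": 0,"dy": 0,"dz": 0.001,"rx": 0,"ry": 0,"rz": 0},
    {"dx": 0,"dy": 0,"dz": 0,"rx": 0,"ry": 0,"rz": 0},
  ],
)

```text
time_s: 15.42
position: [560.6, 234.3, 83.0]
ee_rot: [-1.559, -0.23, 0.226]
wrist_force: [3.5, -3.8, -0.4]
width: 42.9
```

```bash
python3 cam.py;  python3 - <<'E'
from h import *
c2=manip.capture("scene");c=manip.capture("top")
crop(c2["frame"],340,90,410,170,7,"pics/s12.png");crop(c["frame"],180,190,290,260,7,"pics/t12.png")
E
python3 cam.py
```

```text
t 15.43 tcp [560.61 234.26  82.98] knob est [564.2 222.3  83. ] r 77.0 theta 1.176 F tangential -4.68 radial 2.30 z -0.4 yaw 1.861
t 15.53 tcp [560.61 234.25  82.99] knob est [564.1 222.6  83. ] r 77.0 theta 1.180 F tangential -4.66 radial 2.59 z -0.9 yaw 1.861
```

View pics/t12.png

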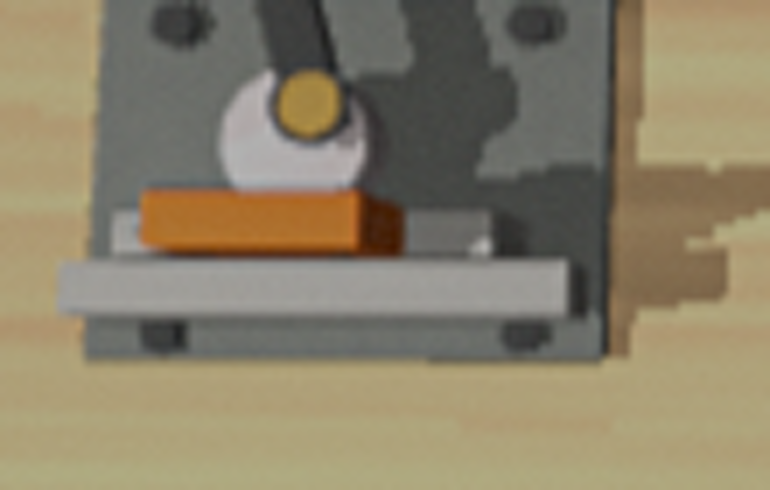

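```bash
python3 - <<'E'
from h import *
c2=manip.capture("scene")
crop(c2["frame"],310,80,450,190,5,"pics/s13.png")
a=cv2.imread("pics/s11.png");b=cv2.imread("pics/s13.png")
for nm,(x0,y0,x1,y1) in {"red":(545,380,595,425),"lever":(440,330,560,420),"plate":(300,440,400,540),"grip":(290,140,440,300)}.items():
    f=lambda i:cv2.cvtColor(i[y0:y1,x0:x1],cv2.COLOR_BGR2GRAY).astype(np.float32)
    print(nm,cv2.phaseCorrelate(f(a),f(b),cv2.createHanningWindow((x1-x0,y1-y0),cv2.CV_32F)))
cv2.imwrite("pics/cmp.png",np.hstack([a[300:450,420:640],b[300:450,420:640]]).repeat(1,0))
E
python3 cam.py
```

```text
red ((0.1709470756254916, -4.146237607957591), 0.4407564122941759)
lever ((0.29593892769030816, -0.46458589520859306), 0.23555985026889378)
plate ((0.014897076486114713, -0.02048453581413412), 0.9849811199188232)
grip ((0.10406261238316006, 0.0008797950283678801), 0.613581819375356)
t 15.57 tcp [560.61 234.26  83.  ] knob est [564.2 222.4  83. ] r 77.0 theta 1.177 F tangential -4.84 radial 2.45 z -0.1 yaw 1.861
```

View pics/cmp.png

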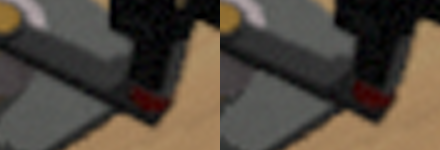

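Call:
carry_out(
  deltas=[
    {"dx": 0,"dy": 0,"dz": 0.001,"rx": 0,"ry": 0,"rz": 0},
    {"dx": 0,"dy": 0,"dz": 0,"rx": 0,"ry": 0,"rz": 0},
  ],
)

```text
time_s: 15.82
position: [560.5, 235.1, 83.0]
ee_rot: [-1.559, -0.231, 0.225]
wrist_force: [3.1, -3.4, -0.8]
width: 42.6
```

```bash
python3 cam.py;  python3 - <<'E'
from h import *
c2=manip.capture("scene")
crop(c2["frame"],310,80,450,190,5,"pics/s14.png")
a=cv2.imread("pics/s13.png");b=cv2.imread("pics/s14.png")
cv2.imwrite("pics/cmp2.png",np.hstack([a[300:450,420:640],b[300:450,420:640]]))
E
python3 cam.py
```

```text
t 15.82 tcp [560.47 235.11  82.98] knob est [564.  223.3  83. ] r 77.1 theta 1.189 F tangential -4.17 radial 2.02 z -0.8 yaw 1.861
t 15.88 tcp [560.44 235.1   82.98] knob est [564.  223.3  83. ] r 77.1 theta 1.188 F tangential -4.57 radial 3.24 z -0.8 yaw 1.861
```

View pics/cmp2.png

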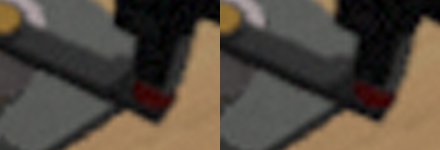

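```bash
cat > ov.py <<'E'
from h import *
import sys
a=.012
def G(x,y,z): return [453.5+x*np.cos(a)-y*np.sin(a),198.07+x*np.sin(a)+y*np.cos(a),z]
name=sys.argv[1]; th=float(sys.argv[2]); y0=float(sys.argv[3]) if len(sys.argv)>3 else 0
for n,b,k in(("top",(185,195,285,260),8),("scene",(340,90,440,170),8)):
    c=manip.capture(n)
    ph=np.pi-1.92+th; ang=np.linspace(0,6.28,60)
    ro=[G(37.5+12*np.cos(ph)+22*np.cos(t),12*np.sin(ph)+22*np.sin(t),42) for t in ang]
    l=th-.873; d=np.array([np.cos(l),np.sin(l)]);e=np.array([-d[1],d[0]])
    lv=[G(*(np.array([37.5,0])+d*u+e*v),52) for u,v in((0,9),(84,9),(84,-9),(0,-9))]
    L=[(proj(c,[G(-8,y0-30,110),G(8,y0-30,110),G(8,y0+30,110),G(-8,y0+30,110)]),(0,255,0)),
       (proj(c,[G(-7,y0-55,60),G(7,y0-55,60),G(7,y0+55,60),G(-7,y0+55,60)]),(0,255,0)),
       (proj(c,[G(-23,-75,45),G(-7,-75,45),G(-7,75,45),G(-23,75,45)]),(255,255,0)),(proj(c,ro),(255,0,255)),(proj(c,lv),(0,0,255))]
    crop(c["frame"],*b,k,f"pics/{name}_{n}.png",L)
E
python3 ov.py o1 1.13
```

```text
(no output)
```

View pics/o1_top.png

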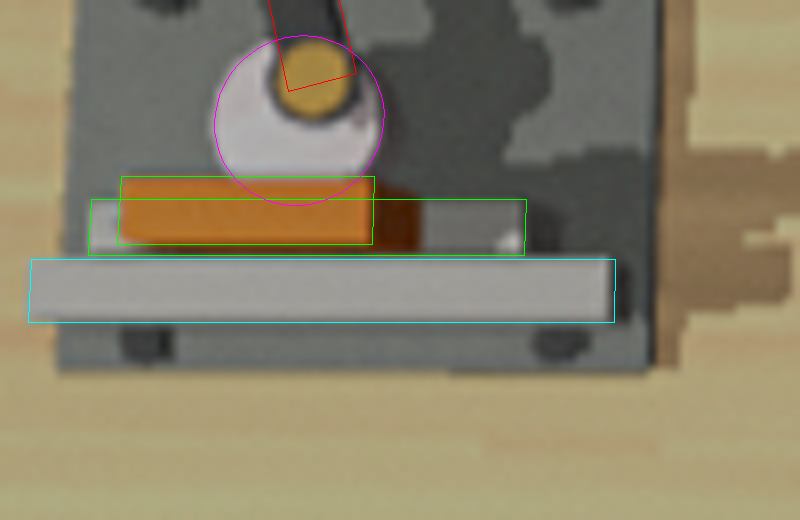

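View pics/o1_scene.png

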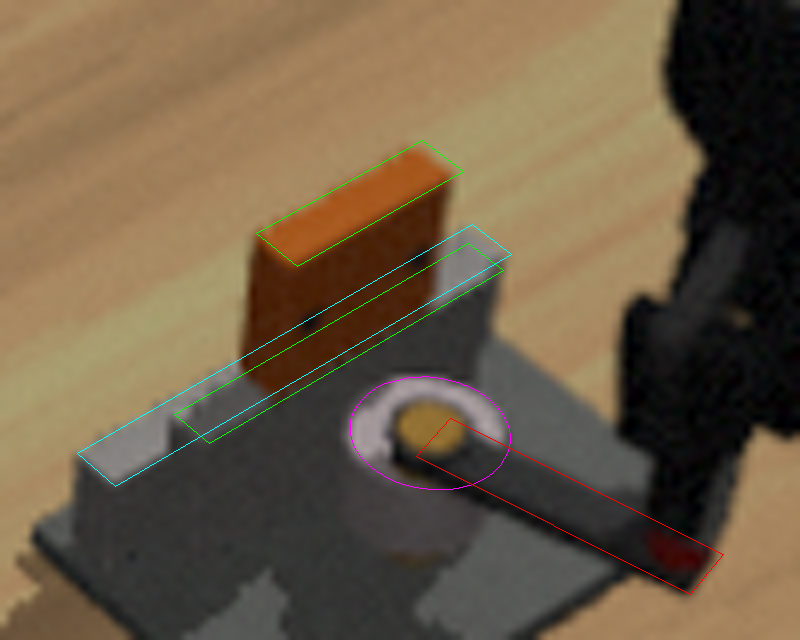

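The overlay for cam 1.13 matches both views: lever edges parallel, blade along the fence. I'll confirm the contact by force with one more small push.

Call:
carry_out(
  deltas=[
    {"dx": -0.0004,"dy": 0,"dz": 0.001,"rx": 0,"ry": -0.01,"rz": 0},
    {"dx": 0,"dy": 0,"dz": 0,"rx": 0,"ry": 0,"rz": 0},
    {"dx": 0,"dy": 0,"dz": 0,"rx": 0,"ry": 0,"rz": 0},
  ],
)

```text
time_s: 16.35
position: [560.1, 235.8, 83.0]
ee_rot: [-1.559, -0.239, 0.233]
wrist_force: [5.0, -4.3, -0.4]
width: 42.8
```

```bash
python3 cam.py; python3 -c "
from h import *
manip.capture('top')"; python3 cam.py
```

```text
t 16.35 tcp [560.07 235.81  82.99] knob est [563.7 224.   83. ] r 77.1 theta 1.198 F tangential -5.54 radial 3.50 z -0.4 yaw 1.871
t 16.4 tcp [560.1  235.82  83.  ] knob est [563.7 224.1  83. ] r 77.1 theta 1.200 F tangential -5.95 radial 3.63 z -1.8 yaw 1.871
```

Call:
carry_out(
  deltas=[
    {"dx": -0.0004,"dy": 0,"dz": 0.001,"rx": 0,"ry": -0.01,"rz": 0},
    {"dx": 0,"dy": 0,"dz": 0,"rx": 0,"ry": 0,"rz": 0},
    {"dx": 0,"dy": 0,"dz": 0,"rx": 0,"ry": 0,"rz": 0},
  ],
)

```text
time_s: 16.77
position: [559.7, 236.5, 83.0]
ee_rot: [-1.558, -0.247, 0.24]
wrist_force: [4.9, -4.4, -1.2]
width: 42.5
```

```bash
python3 cam.py; python3 -c "
from h import *
manip.capture('top')"; python3 cam.py
```

```text
t 16.77 tcp [559.7  236.48  82.99] knob est [563.4 224.8  83. ] r 77.1 theta 1.209 F tangential -5.69 radial 3.33 z -1.2 yaw 1.881
t 16.82 tcp [559.71 236.45  82.97] knob est [563.5 224.7  83. ] r 77.1 theta 1.208 F tangential -5.90 radial 3.79 z -1.7 yaw 1.881
```

The lasting push has climbed to about 6 N tangential, against about 2.5 N of moving friction, with hardly any travel. The roller is bearing on the gauge. Backing off and up.

Call:
carry_out(
  deltas=[
    {"dx": 0,"dy": 0,"dz": -0.006,"rx": 0,"ry": 0,"rz": 0},
    {"dx": 0,"dy": 0,"dz": -0.006,"rx": 0,"ry": 0,"rz": 0},
    {"dx": 0,"dy": 0,"dz": -0.001,"rx": 0,"ry": 0,"rz": 0},
    {"dx": 0,"dy": -0.015,"dz": 0,"rx": 0,"ry": 0,"rz": 0},
    {"dx": 0,"dy": -0.03,"dz": 0,"rx": 0,"ry": 0,"rz": 0},
    {"dx": 0,"dy": -0.04,"dz": 0,"rx": 0,"ry": 0,"rz": 0},
    {"dx": 0,"dy": -0.03,"dz": 0,"rx": 0,"ry": 0,"rz": 0},
    {"dx": 0,"dy": 0,"dz": 0,"rx": 0,"ry": 0,"rz": 0},
  ],
)

```text
time_s: 17.82
position: [563.9, 225.4, 201.9]
ee_rot: [-1.556, -0.251, 0.236]
wrist_force: [-0.7, 0.1, -0.2]
width: 42.6
```

```bash
python3 go.py 453.5 198.2 160 0.012; python3 ov.py o2 1.13; python3 - <<'E'
from h import *
c=manip.capture("top");cv2.imwrite("pics/t15.png",c["frame"])
hsv=cv2.cvtColor(c["frame"],cv2.COLOR_BGR2HSV)
E
```

```text
t 17.82 TCP [563.9 225.4 201.9] jaw yaw 1.8812 tooly [ 0.009  0.002 -1.   ] F [-0.7  0.1 -0.2] w 42.6 q [ 0.27  0.35  1.51 -0.    1.27 -1.62]
shift now-axes [-113.9   40.8    7.8] turn [-0.0086  1.8692  0.007 ] shift target-axes [  25.9   41.9 -110.7]
```

View pics/o2_scene.png

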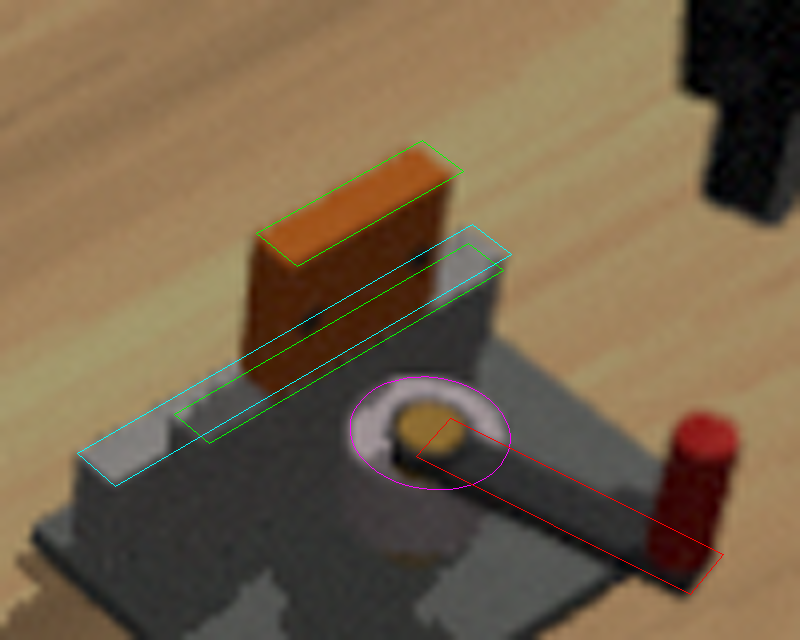

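View pics/o2_top.png

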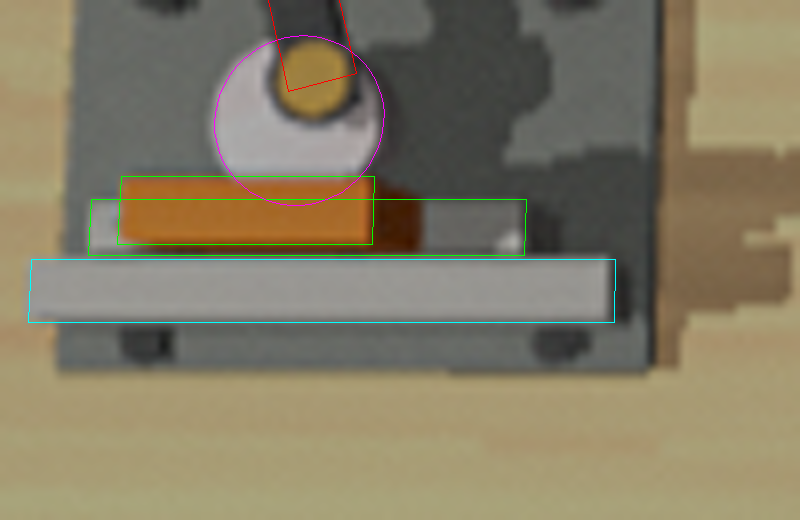

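```bash
python3 - <<'E'
from h import *
c=manip.capture("scene");f=c["frame"]
def knob(f):
    h=cv2.cvtColor(f,cv2.COLOR_BGR2HSV); m=((h[...,0]<6)|(h[...,0]>174))&(h[...,1]>150)&(h[...,2]>110)
    m[:,:340]=0;m[:,450:]=0;m[:100]=0;m[185:]=0
    ys,xs=np.nonzero(m); return xs.mean(),ys.mean(),len(xs)
for g in(np.load("scene0.npy"),f):
    u=knob(g); w=back(c,u[:2],96)[0]; d=w[:2]-[491.2,196.5]
    print(u,w.round(1),"r",np.hypot(*d).round(1),"theta",(np.arctan2(d[1],d[0])-.012+.873).round(3))
t=cv2.imread("pics/t15.png");cv2.imwrite("pics/t15c.png",t[80:280,120:420])
E
```

```text
(np.float64(398.42857142857144), np.float64(155.2), 35) [548.5 150.4  96. ] r 73.6 theta 0.183
(np.float64(427.90625), np.float64(144.125), 32) [562.5 219.5  96. ] r 75.0 theta 1.173
```

View pics/t15c.png

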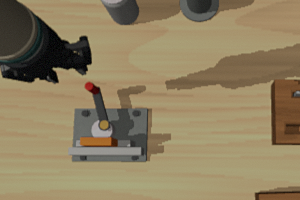

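The arm is off. The knob measures cam 1.15 ± 0.04, consistent with the 1.13 touch angle, and the gauge is flat on the fence. Going back over the gauge to regrip it.

Call:
carry_out(
  deltas=[
    {"dx": -0.028,"dy": 0,"dz": 0.002,"rx": -0.008,"ry": 0,"rz": 0.007},
    {"dx": -0.028,"dy": 0,"dz": 0.002,"rx": 0,"ry": 0,"rz": 0},
    {"dx": -0.029,"dy": 0,"dz": 0.002,"rx": 0,"ry": 0,"rz": 0},
    {"dx": -0.029,"dy": 0,"dz": 0.002,"rx": 0,"ry": 0,"rz": 0},
  ],
)

```text
time_s: 18.52
position: [449.6, 197.0, 196.8]
ee_rot: [-1.566, -0.239, 0.249]
wrist_force: [1.0, -0.2, -0.4]
width: 42.7
```

Call:
carry_out(
  deltas=[
    {"dx": 0,"dy": 0,"dz": 0,"rx": 0,"ry": 0.186,"rz": 0},
    {"dx": 0,"dy": 0,"dz": 0,"rx": 0,"ry": 0.186,"rz": 0},
    {"dx": 0,"dy": 0,"dz": 0,"rx": 0,"ry": 0.186,"rz": 0},
    {"dx": 0,"dy": 0,"dz": 0,"rx": 0,"ry": 0.186,"rz": 0},
    {"dx": 0,"dy": 0,"dz": 0,"rx": 0,"ry": 0.186,"rz": 0},
    {"dx": 0,"dy": 0,"dz": 0,"rx": 0,"ry": 0.186,"rz": 0},
    {"dx": 0,"dy": 0,"dz": 0,"rx": 0,"ry": 0.186,"rz": 0},
    {"dx": 0,"dy": 0,"dz": 0,"rx": 0,"ry": 0.186,"rz": 0},
    {"dx": 0,"dy": 0,"dz": 0,"rx": 0,"ry": 0.186,"rz": 0},
    {"dx": 0,"dy": 0,"dz": 0,"rx": 0,"ry": 0.186,"rz": 0},
  ],
)

```text
time_s: 19.77
position: [450.5, 197.3, 196.9]
ee_rot: [-1.227, 1.197, -1.203]
wrist_force: [0.4, -0.4, -0.3]
width: 42.7
```

Call:
carry_out(
  deltas=[
    {"dx": 0,"dy": 0.03,"dz": 0,"rx": 0,"ry": 0,"rz": 0},
    {"dx": 0,"dy": 0.01,"dz": 0,"rx": 0,"ry": 0.009,"rz": 0},
    {"dx": 0,"dy": 0,"dz": 0,"rx": 0,"ry": 0,"rz": 0},
  ],
)

```text
time_s: 20.15
position: [450.4, 196.8, 157.1]
ee_rot: [-1.226, 1.199, -1.206]
wrist_force: [0.2, 0.2, 0.0]
width: 42.5
```

```bash
python3 go.py 453.9 197.9 160 0.012; python3 go.py 453.9 197.9 87.6 0.012
```

```text
t 20.15 TCP [450.4 196.8 157.1] jaw yaw 0.0119 tooly [-0.005 -0.01  -1.   ] F [0.2 0.2 0. ] w 42.5 q [ 0.28  0.23  1.81 -0.01  1.11  0.27]
shift now-axes [-1.  -3.   3.5] turn [ 0.0052 -0.0001  0.0103] shift target-axes [-1.  -2.9  3.6]
t 20.15 TCP [450.4 196.8 157.1] jaw yaw 0.0119 tooly [-0.005 -0.01  -1.   ] F [0.2 0.2 0. ] w 42.5 q [ 0.28  0.23  1.81 -0.01  1.11  0.27]
shift now-axes [-1.7 69.4  3.9] turn [ 0.0052 -0.0001  0.0103] shift target-axes [-1.  69.5  3.6]
```

Call:
carry_out(
  deltas=[
    {"dx": -0.001,"dy": 0.003,"dz": 0.0035,"rx": 0.005,"ry": 0,"rz": 0.01},
    {"dx": 0,"dy": 0.025,"dz": 0,"rx": 0,"ry": 0,"rz": 0},
    {"dx": 0,"dy": 0.023,"dz": 0,"rx": 0,"ry": 0,"rz": 0},
    {"dx": 0,"dy": 0.012,"dz": 0,"rx": 0,"ry": 0,"rz": 0},
    {"dx": 0,"dy": 0.005,"dz": 0,"rx": 0,"ry": 0,"rz": 0},
    {"dx": 0,"dy": 0,"dz": 0,"rx": 0,"ry": 0,"rz": 0},
  ],
)

```text
time_s: 20.9
position: [455.3, 198.2, 90.5]
ee_rot: [-1.212, 1.198, -1.202]
wrist_force: [-0.5, 0.1, -0.0]
width: 42.5
```

```bash
python3 go.py 453.9 197.9 87.6 0.012
```

```text
t 20.90 TCP [455.3 198.2  90.5] jaw yaw 0.0120 tooly [ 0.004  0.001 -1.   ] F [-0.5  0.1 -0. ] w 42.5 q [ 0.27  0.3   1.9  -0.    0.94  0.26]
shift now-axes [ 0.3  2.9 -1.4] turn [-0.0036 -0.     -0.0007] shift target-axes [ 0.3  2.9 -1.4]
```

Call:
carry_out(
  deltas=[
    {"dx": 0,"dy": 0.003,"dz": -0.0014,"rx": -0.0036,"ry": 0,"rz": -0.0007},
    {"dx": 0,"dy": 0,"dz": 0,"rx": 0,"ry": 0,"rz": 0},
    {"dx": 0,"dy": 0,"dz": 0,"rx": 0,"ry": 0,"rz": 0},
  ],
)

```text
time_s: 21.28
position: [453.6, 198.2, 87.5]
ee_rot: [-1.215, 1.2, -1.2]
wrist_force: [0.5, 0.3, -0.4]
width: 42.6
```

```bash
python3 go.py 453.9 197.9 87.6 0.012; python3 ov.py o3 1.13
```

```text
t 21.27 TCP [453.6 198.2  87.5] jaw yaw 0.0121 tooly [-0. -0. -1.] F [ 0.5  0.3 -0.4] w 42.6 q [ 0.27  0.3   1.91 -0.    0.93  0.26]
shift now-axes [ 0.3 -0.1  0.3] turn [0.0001 0.0001 0.0001] shift target-axes [ 0.3 -0.1  0.3]
```

View pics/o3_scene.png

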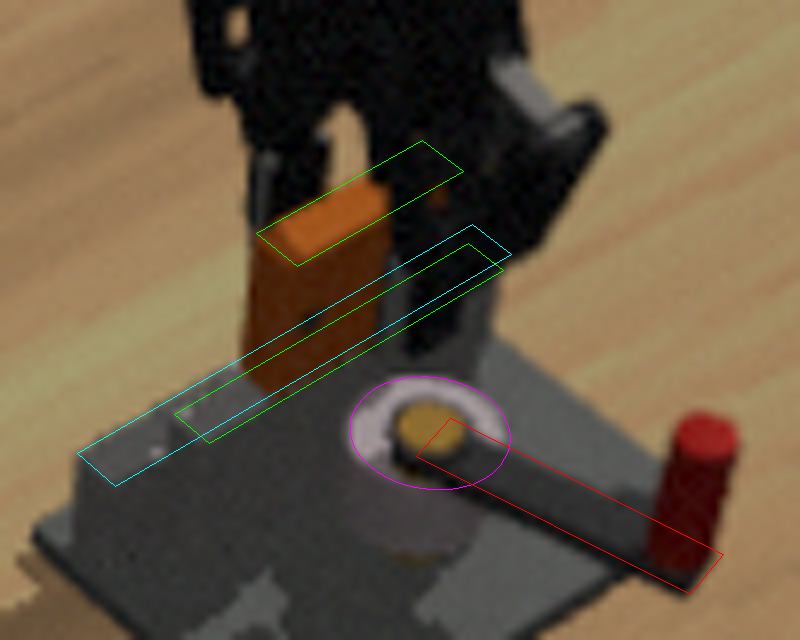

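The fingers straddle the grip. I'll narrow them first to see whether one pad touches early.

Call:
carry_out(
  deltas=[
    {"dx": 0,"dy": 0,"dz": 0,"rx": 0,"ry": 0,"rz": 0},
    {"dx": 0,"dy": 0,"dz": 0,"rx": 0,"ry": 0,"rz": 0},
    {"dx": 0,"dy": 0,"dz": 0,"rx": 0,"ry": 0,"rz": 0},
    {"dx": 0,"dy": 0,"dz": 0,"rx": 0,"ry": 0,"rz": 0},
  ],
  hand=0.21,
)

```text
time_s: 21.88
position: [453.5, 198.1, 87.2]
ee_rot: [-1.216, 1.201, -1.2]
wrist_force: [0.5, 0.4, 0.6]
width: 18.0
```

```bash
python3 go.py 453.9 197.9 87.6 0.012
```

```text
t 21.88 TCP [453.5 198.1  87.2] jaw yaw 0.0120 tooly [-0.001 -0.    -1.   ] F [0.5 0.4 0.6] w 18.0 q [ 0.27  0.3   1.91 -0.    0.93  0.26]
shift now-axes [ 0.2 -0.4  0.4] turn [0.0007 0.     0.0003] shift target-axes [ 0.2 -0.4  0.4]
```

Call:
carry_out(
  deltas=[
    {"dx": 0,"dy": 0,"dz": 0,"rx": 0,"ry": 0,"rz": 0},
    {"dx": 0,"dy": 0,"dz": 0,"rx": 0,"ry": 0,"rz": 0},
    {"dx": 0,"dy": 0,"dz": 0,"rx": 0,"ry": 0,"rz": 0},
  ],
  hand=0,
)

```text
time_s: 22.25
position: [453.1, 198.1, 87.3]
ee_rot: [-1.216, 1.201, -1.2]
wrist_force: [-3.1, -0.2, 4.6]
width: 15.7
```

```bash
python3 go.py 453.9 197.9 87.6 0.012
```

```text
t 22.25 TCP [453.1 198.1  87.3] jaw yaw 0.0119 tooly [-0.001 -0.    -1.   ] F [-3.1 -0.2  4.6] w 15.7 q [0.27 0.3  1.91 0.   0.93 0.26]
shift now-axes [ 0.2 -0.3  0.8] turn [ 0.0014 -0.0001  0.0003] shift target-axes [ 0.2 -0.3  0.8]
```

Call:
carry_out(
  deltas=[
    {"dx": 0,"dy": 0,"dz": -0.0003,"rx": 0,"ry": 0,"rz": 0},
    {"dx": 0,"dy": -0.001,"dz": 0,"rx": 0,"ry": 0,"rz": 0},
    {"dx": 0,"dy": -0.002,"dz": 0,"rx": 0,"ry": 0,"rz": 0},
    {"dx": 0,"dy": -0.002,"dz": 0,"rx": 0,"ry": 0,"rz": 0},
  ],
)

```text
time_s: 22.75
position: [452.9, 197.9, 90.2]
ee_rot: [-1.217, 1.202, -1.2]
wrist_force: [4.1, 1.8, -23.0]
width: 15.3
```

```bash
python3 go.py 453.1 198.1 92 0.012
```

```text
t 22.75 TCP [452.9 197.9  90.2] jaw yaw 0.0120 tooly [-0.002 -0.001 -1.   ] F [  4.1   1.8 -23. ] w 15.3 q [ 0.27  0.3   1.9  -0.    0.94  0.26]
shift now-axes [-0.2 -1.8  0.2] turn [0.0025 0.     0.0009] shift target-axes [-0.2 -1.8  0.2]
```

Drag is about 20 N, so the gauge was snugly held. Continuing straight up.

Call:
carry_out(
  deltas=[
    {"dx": 0,"dy": -0.003,"dz": 0,"rx": 0.001,"ry": 0,"rz": 0.001},
    {"dx": 0,"dy": -0.003,"dz": 0,"rx": 0,"ry": 0,"rz": 0},
    {"dx": 0,"dy": -0.003,"dz": 0,"rx": 0,"ry": 0,"rz": 0},
  ],
)

```text
time_s: 23.12
position: [452.9, 197.8, 101.7]
ee_rot: [-1.215, 1.201, -1.2]
wrist_force: [2.1, 0.1, -14.8]
width: 15.7
```

```bash
python3 go.py 453.1 198.1 92 0.012; python3 ov.py o4 1.13
```

```text
t 23.12 TCP [452.9 197.8 101.7] jaw yaw 0.0121 tooly [-0.  0. -1.] F [  2.1   0.1 -14.8] w 15.7 q [0.27 0.29 1.89 0.   0.97 0.26]
shift now-axes [-0.3  9.7  0.2] turn [ 0.0002  0.0001 -0.0002] shift target-axes [-0.3  9.7  0.2]
```

View pics/o4_scene.png

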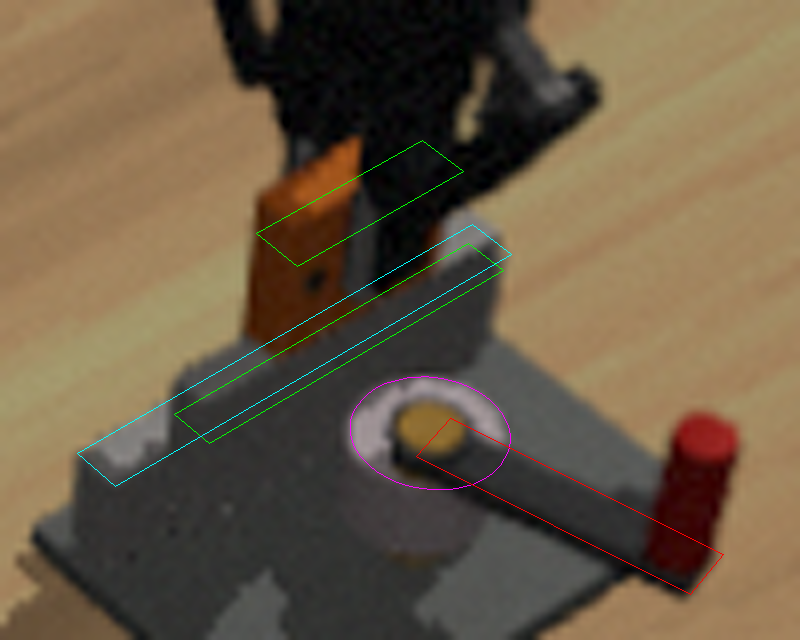

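The gauge rises with the grip and the lever has not moved. Continuing.

Call:
carry_out(
  deltas=[
    {"dx": 0,"dy": -0.003,"dz": 0,"rx": 0,"ry": 0,"rz": 0},
    {"dx": 0,"dy": -0.003,"dz": 0,"rx": 0,"ry": 0,"rz": 0},
    {"dx": 0,"dy": -0.003,"dz": 0,"rx": 0,"ry": 0,"rz": 0},
    {"dx": 0,"dy": -0.003,"dz": 0,"rx": 0,"ry": 0,"rz": 0},
    {"dx": 0,"dy": -0.003,"dz": 0,"rx": 0,"ry": 0,"rz": 0},
  ],
)

```text
time_s: 23.85
position: [453.1, 198.3, 117.0]
ee_rot: [-1.214, 1.201, -1.2]
wrist_force: [-1.4, -0.1, -5.1]
width: 15.3
```

```bash
python3 go.py 453.1 198.1 160 0.012
```

```text
t 23.85 TCP [453.1 198.3 117. ] jaw yaw 0.0120 tooly [ 0.     0.001 -1.   ] F [-1.4 -0.1 -5.1] w 15.3 q [0.27 0.27 1.87 0.   1.   0.26]
shift now-axes [  0.1 -43.    0. ] turn [-0.0004 -0.     -0.0012] shift target-axes [  0.2 -43.    0. ]
```

Call:
carry_out(
  deltas=[
    {"dx": 0,"dy": -0.003,"dz": 0,"rx": 0,"ry": 0,"rz": 0},
    {"dx": 0,"dy": -0.004,"dz": 0,"rx": 0,"ry": 0,"rz": 0},
    {"dx": 0,"dy": -0.005,"dz": 0,"rx": 0,"ry": 0,"rz": 0},
    {"dx": 0,"dy": -0.01,"dz": 0,"rx": 0,"ry": 0,"rz": 0},
    {"dx": 0,"dy": -0.02,"dz": 0,"rx": 0,"ry": 0,"rz": 0},
    {"dx": 0,"dy": -0.02,"dz": 0,"rx": 0,"ry": 0,"rz": 0},
    {"dx": 0,"dy": 0,"dz": 0,"rx": 0,"ry": 0,"rz": 0},
  ],
)

```text
time_s: 24.72
position: [454.6, 198.4, 180.2]
ee_rot: [-1.21, 1.198, -1.201]
wrist_force: [0.5, -0.2, -2.1]
width: 15.2
```

```bash
python3 go.py 488.2 -227.2 180 0.0065; python3 ov.py o5 1.13
```

```text
t 24.73 TCP [454.6 198.4 180.2] jaw yaw 0.0120 tooly [ 0.005  0.002 -1.   ] F [ 0.5 -0.2 -2.1] w 15.2 q [0.27 0.2  1.78 0.   1.16 0.26]
shift now-axes [426.   -0.5  28.4] turn [-0.005   0.0055 -0.002 ] shift target-axes [4.259e+02 2.000e-01 3.080e+01]
```

View pics/o5_scene.png

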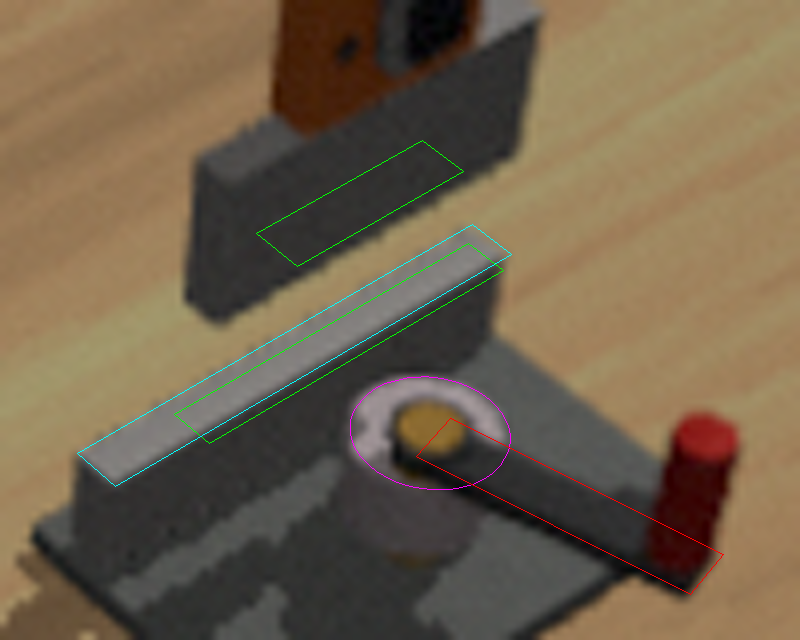

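The gauge is out and the lever sits exactly where it was (knob at 706,437). Carrying it to the rack.

Call:
carry_out(
  deltas=[
    {"dx": 0.03,"dy": 0,"dz": 0.003,"rx": -0.005,"ry": 0.0055,"rz": -0.002},
    {"dx": 0.045,"dy": 0,"dz": 0.003,"rx": 0,"ry": 0,"rz": 0},
    {"dx": 0.05,"dy": 0,"dz": 0.003,"rx": 0,"ry": 0,"rz": 0},
    {"dx": 0.05,"dy": 0,"dz": 0.003,"rx": 0,"ry": 0,"rz": 0},
    {"dx": 0.05,"dy": 0,"dz": 0.003,"rx": 0,"ry": 0,"rz": 0},
    {"dx": 0.05,"dy": 0,"dz": 0.003,"rx": 0,"ry": 0,"rz": 0},
    {"dx": 0.05,"dy": 0,"dz": 0.003,"rx": 0,"ry": 0,"rz": 0},
    {"dx": 0.05,"dy": 0,"dz": 0.003,"rx": 0,"ry": 0,"rz": 0},
    {"dx": 0.035,"dy": 0,"dz": 0.003,"rx": 0,"ry": 0,"rz": 0},
    {"dx": 0.016,"dy": 0,"dz": 0.003,"rx": 0,"ry": 0,"rz": 0},
  ],
)

```text
time_s: 26.08
position: [485.7, -229.3, 177.4]
ee_rot: [-1.216, 1.211, -1.203]
wrist_force: [-0.0, 0.3, -1.9]
width: 15.2
```

Call:
carry_out(
  deltas=[
    {"dx": 0,"dy": 0,"dz": 0,"rx": 0,"ry": 0,"rz": 0},
    {"dx": 0,"dy": 0,"dz": 0,"rx": 0,"ry": 0,"rz": 0},
  ],
)

```text
time_s: 26.32
position: [485.6, -226.1, 178.1]
ee_rot: [-1.217, 1.208, -1.201]
wrist_force: [0.1, -0.2, -2.1]
width: 15.4
```

```bash
python3 go.py 488.2 -227.2 150 0.0065
```

```text
t 26.32 TCP [ 485.6 -226.1  178.1] jaw yaw 0.0073 tooly [-0.006  0.    -1.   ] F [ 0.1 -0.2 -2.1] w 15.4 q [-0.56  0.27  1.69 -0.    1.19 -0.57]
shift now-axes [ 1.1 28.1  2.7] turn [ 0.0059  0.0008 -0.0005] shift target-axes [ 1.1 28.1  2.6]
```

Lower to just above the rack (gauge bottom at about 70 mm), then check the alignment with overlays.

Call:
carry_out(
  deltas=[
    {"dx": 0.001,"dy": 0.01,"dz": 0.0026,"rx": 0.006,"ry": 0,"rz": 0},
    {"dx": 0,"dy": 0.015,"dz": 0,"rx": 0,"ry": 0,"rz": 0},
    {"dx": 0,"dy": 0.003,"dz": 0,"rx": 0,"ry": 0,"rz": 0},
    {"dx": 0,"dy": 0,"dz": 0,"rx": 0,"ry": 0,"rz": 0},
  ],
)

```text
time_s: 26.82
position: [488.4, -228.4, 149.9]
ee_rot: [-1.213, 1.204, -1.205]
wrist_force: [0.9, -0.3, -2.1]
width: 15.8
```

```bash
python3 go.py 488.2 -227.2 87.3 0.0065; cat > ov2.py <<'E'
from h import *
import sys
a=.0065
def K(x,y,z): return [523.2+x*np.cos(a)-y*np.sin(a),-226.93+x*np.sin(a)+y*np.cos(a),z]
s=manip.state();Rc=R.from_rotvec(s["ee_rot"]).as_matrix();p=s["position"]
def bx(x,y,z): return p+Rc[:,2]*x-Rc[:,0]*y-Rc[:,1]*(z-77.5)
rect=lambda f,x0,x1,y,z:[f(x0,-y,z),f(x1,-y,z),f(x1,y,z),f(x0,y,z)]
for n,b,k in(("top",(380,140,500,240),6),("scene",(165,170,295,320),5)):
    c=manip.capture(n)
    L=[(proj(c,rect(K,-65,65,80,55)),(255,255,0)),(proj(c,rect(K,-48,-22,63,55)),(255,255,0)),
       (proj(c,rect(bx,-7,7,55,0)),(0,255,0)),(proj(c,rect(bx,-7,7,55,50)),(0,255,0)),(proj(c,rect(bx,-8,8,30,100)),(0,255,0))]
    cv2.imwrite(f"pics/{sys.argv[1]}_{n}_raw.png",c["frame"]); crop(c["frame"],*b,k,f"pics/{sys.argv[1]}_{n}.png",L)
E
python3 ov2.py r1
```

```text
t 26.82 TCP [ 488.4 -228.4  149.9] jaw yaw 0.0068 tooly [ 0.    -0.001 -1.   ] F [ 0.9 -0.3 -2.1] w 15.8 q [-0.57  0.29  1.73 -0.    1.12 -0.57]
shift now-axes [-1.2 62.6 -0.3] turn [-0.0003  0.0003  0.0006] shift target-axes [-1.2 62.6 -0.2]
```

View pics/r1_top.png

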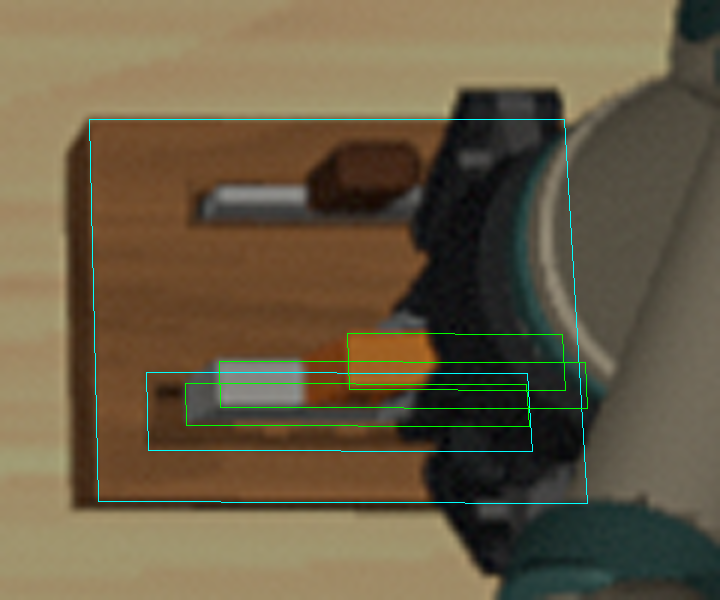

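View pics/r1_scene.png

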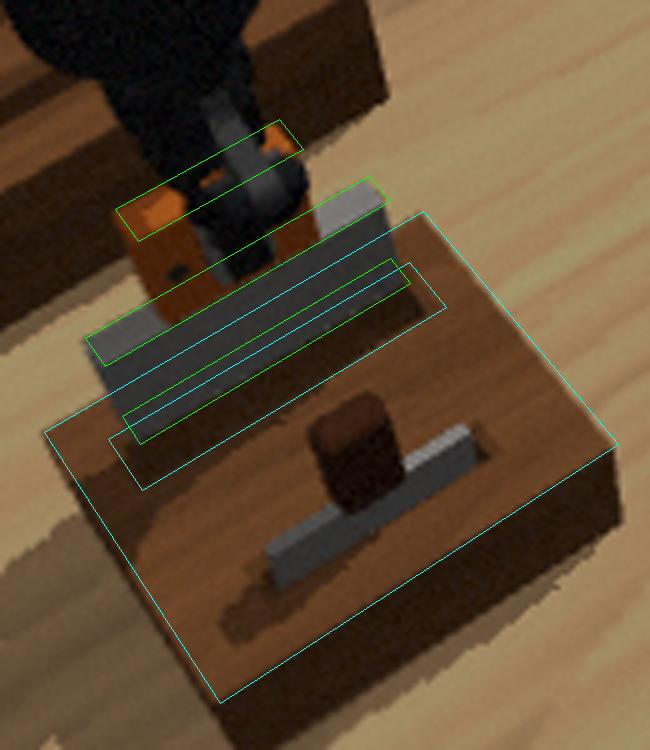

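```bash
python3 - <<'E'
from h import *
a=.0065
def K(x,y,z): return np.array([523.2+x*np.cos(a)-y*np.sin(a),-226.93+x*np.sin(a)+y*np.cos(a),z])
for n in("top","scene"):
    c=manip.capture(n); f=cv2.cvtColor(np.load(n+"0.npy"),cv2.COLOR_BGR2GRAY).astype(np.float32)
    print(n)
    xs=np.arange(-70,-9,1.)
    pr=np.zeros(len(xs))
    for y in np.arange(-50,51,2.):
        uv=proj(c,[K(x,y,55) for x in xs]).astype(np.float32)
        pr+=cv2.remap(f,uv[:,0].reshape(1,-1),uv[:,1].reshape(1,-1),cv2.INTER_LINEAR)[0]
    print(" ".join(f"{x:.0f}:{v/51:.0f}" for x,v in zip(xs,pr)))
    ys=np.r_[np.arange(-72,-50,1.),np.arange(50,73,1.)]; pr=np.zeros(len(ys))
    for x in (-38,-36,-34,-32):
        uv=proj(c,[K(x,y,55) for y in ys]).astype(np.float32)
        pr+=cv2.remap(f,uv[:,0].reshape(1,-1),uv[:,1].reshape(1,-1),cv2.INTER_LINEAR)[0]
    print("Y"," ".join(f"{x:.0f}:{v/4:.0f}" for x,v in zip(ys,pr)))
E
```

```text
top
-70:135 -69:121 -68:94 -67:57 -66:47 -65:56 -64:68 -63:82 -62:87 -61:87 -60:86 -59:85 -58:84 -57:82 -56:82 -55:81 -54:81 -53:81 -52:82 -51:82 -50:81 -49:78 -48:72 -47:65 -46:59 -45:53 -44:53 -43:55 -42:60 -41:67 -40:73 -39:77 -38:79 -37:80 -36:80 -35:79 -34:77 -33:74 -32:67 -31:58 -30:48 -29:38 -28:38 -27:45 -26:54 -25:64 -24:70 -23:74 -22:76 -21:78 -20:79 -19:79 -18:78 -17:78 -16:77 -15:76 -14:76 -13:76 -12:76 -11:77 -10:77
Y -72:78 -71:78 -70:78 -69:78 -68:78 -67:78 -66:77 -65:77 -64:77 -63:74 -62:67 -61:62 -60:63 -59:62 -58:59 -57:55 -56:50 -55:47 -54:47 -53:47 -52:47 -51:47 50:56 51:57 52:57 53:56 54:56 55:56 56:56 57:55 58:56 59:57 60:60 61:64 62:68 63:72 64:78 65:85 66:86 67:86 68:86 69:85 70:85 71:85 72:85
scene
-70:137 -69:137 -68:135 -67:126 -66:110 -65:93 -64:82 -63:77 -62:75 -61:74 -60:73 -59:72 -58:71 -57:71 -56:70 -55:70 -54:70 -53:70 -52:70 -51:69 -50:67 -49:62 -48:57 -47:54 -46:53 -45:53 -44:51 -43:46 -42:39 -41:32 -40:28 -39:26 -38:26 -37:26 -36:26 -35:26 -34:27 -33:27 -32:28 -31:28 -30:28 -29:28 -28:28 -27:29 -26:31 -25:37 -24:47 -23:57 -22:64 -21:67 -20:67 -19:67 -18:66 -17:66 -16:65 -15:65 -14:65 -13:66 -12:66 -11:66 -10:63
Y -72:68 -71:68 -70:67 -69:67 -68:67 -67:66 -66:65 -65:62 -64:56 -63:52 -62:49 -61:41 -60:32 -59:28 -58:27 -57:26 -56:26 -55:27 -54:27 -53:27 -52:27 -51:28 50:24 51:24 52:25 53:24 54:23 55:26 56:35 57:45 58:54 59:57 60:58 61:61 62:67 63:71 64:72 65:72 66:72 67:73 68:72 69:72 70:71 71:72 72:73
```

Slot mouth from the edge profiles: 25–26 mm wide and 126 mm long, centred near x −36, y −0.3 in the rack frame, which agrees with the description. Trimming by under 1 mm and lowering.

Call:
carry_out(
  deltas=[
    {"dx": -0.001,"dy": 0.006,"dz": -0.0006,"rx": 0,"ry": 0,"rz": 0},
    {"dx": 0,"dy": 0.006,"dz": 0,"rx": 0,"ry": 0,"rz": 0},
    {"dx": 0,"dy": 0.004,"dz": 0,"rx": 0,"ry": 0,"rz": 0},
    {"dx": 0,"dy": 0,"dz": 0,"rx": 0,"ry": 0,"rz": 0},
  ],
)

```text
time_s: 27.52
position: [487.8, -227.6, 134.0]
ee_rot: [-1.212, 1.204, -1.205]
wrist_force: [0.8, 0.1, -2.6]
width: 15.0
```

```bash
python3 go.py 487.7 -227.5 87.4 0.0065
```

```text
t 27.52 TCP [ 487.8 -227.6  134. ] jaw yaw 0.0065 tooly [ 0.    -0.001 -1.   ] F [ 0.8  0.1 -2.6] w 15.0 q [-0.57  0.31  1.75 -0.    1.08 -0.57]
shift now-axes [-0.2 46.6 -0.1] turn [-0.0004 -0.      0.0007] shift target-axes [-0.1 46.6 -0.1]
```

Aligned. Down into the mouth with the force watched.

Call:
carry_out(
  deltas=[
    {"dx": 0,"dy": 0.004,"dz": 0,"rx": 0,"ry": 0,"rz": 0},
    {"dx": 0,"dy": 0.004,"dz": 0,"rx": 0,"ry": 0,"rz": 0},
    {"dx": 0,"dy": 0.003,"dz": 0,"rx": 0,"ry": 0,"rz": 0},
    {"dx": 0,"dy": 0,"dz": 0,"rx": 0,"ry": 0,"rz": 0},
  ],
)

```text
time_s: 28.02
position: [487.9, -227.7, 123.2]
ee_rot: [-1.212, 1.203, -1.205]
wrist_force: [-1.2, 0.6, -2.2]
width: 15.1
```

```bash
python3 go.py 487.7 -227.5 87.4 0.0065
```

```text
t 28.02 TCP [ 487.9 -227.7  123.2] jaw yaw 0.0065 tooly [ 0.001 -0.001 -1.   ] F [-1.2  0.6 -2.2] w 15.1 q [-0.57  0.32  1.77 -0.    1.05 -0.57]
shift now-axes [-0.2 35.8 -0.2] turn [-0.0007  0.      0.0009] shift target-axes [-0.2 35.8 -0.2]
```

Call:
carry_out(
  deltas=[
    {"dx": 0,"dy": 0.004,"dz": 0,"rx": 0,"ry": 0,"rz": 0},
    {"dx": 0,"dy": 0.004,"dz": 0,"rx": 0,"ry": 0,"rz": 0},
    {"dx": 0,"dy": 0,"dz": 0,"rx": 0,"ry": 0,"rz": 0},
  ],
)

```text
time_s: 28.4
position: [487.8, -227.6, 115.1]
ee_rot: [-1.212, 1.204, -1.205]
wrist_force: [-0.6, -0.2, -2.5]
width: 15.6
```

```bash
python3 go.py 487.7 -227.5 87.4 0.0065
```

```text
t 28.40 TCP [ 487.8 -227.6  115.1] jaw yaw 0.0065 tooly [ 0.    -0.001 -1.   ] F [-0.6 -0.2 -2.5] w 15.6 q [-0.57  0.33  1.78 -0.    1.03 -0.57]
shift now-axes [-0.2 27.7 -0.1] turn [-0.0005  0.      0.0007] shift target-axes [-0.1 27.7 -0.1]
```

The lower edge is now 17 mm inside the slot with no contact force. Continuing.

Call:
carry_out(
  deltas=[
    {"dx": 0,"dy": 0.005,"dz": 0,"rx": 0,"ry": 0,"rz": 0},
    {"dx": 0,"dy": 0.005,"dz": 0,"rx": 0,"ry": 0,"rz": 0},
    {"dx": 0,"dy": 0.005,"dz": 0,"rx": 0,"ry": 0,"rz": 0},
    {"dx": 0,"dy": 0.005,"dz": 0,"rx": 0,"ry": 0,"rz": 0},
    {"dx": 0,"dy": 0.004,"dz": 0,"rx": 0,"ry": 0,"rz": 0},
    {"dx": 0,"dy": 0,"dz": 0,"rx": 0,"ry": 0,"rz": 0},
  ],
)

```text
time_s: 29.15
position: [487.9, -227.7, 91.1]
ee_rot: [-1.212, 1.204, -1.205]
wrist_force: [0.4, 0.5, -2.0]
width: 15.3
```

```bash
python3 go.py 487.7 -227.5 87.4 0.0065
```

```text
t 29.15 TCP [ 487.9 -227.7   91.1] jaw yaw 0.0065 tooly [ 0.001 -0.001 -1.   ] F [ 0.4  0.5 -2. ] w 15.3 q [-0.57  0.35  1.81 -0.    0.98 -0.57]
shift now-axes [-0.2  3.7 -0.2] turn [-0.0006  0.      0.0008] shift target-axes [-0.2  3.7 -0.2]
```

Call:
carry_out(
  deltas=[
    {"dx": 0,"dy": 0.0015,"dz": 0,"rx": 0,"ry": 0,"rz": 0},
    {"dx": 0,"dy": 0,"dz": 0,"rx": 0,"ry": 0,"rz": 0},
  ],
)

```text
time_s: 29.4
position: [488.2, -227.9, 90.1]
ee_rot: [-1.212, 1.203, -1.206]
wrist_force: [0.0, -1.3, -2.7]
width: 14.9
```

Call:
carry_out(
  deltas=[
    {"dx": 0,"dy": 0.001,"dz": 0,"rx": 0,"ry": 0,"rz": 0},
    {"dx": 0,"dy": 0,"dz": 0,"rx": 0,"ry": 0,"rz": 0},
  ],
)

```text
time_s: 29.65
position: [488.2, -227.8, 89.0]
ee_rot: [-1.212, 1.203, -1.206]
wrist_force: [-0.2, 0.2, -1.7]
width: 15.2
```

Call:
carry_out(
  deltas=[
    {"dx": 0,"dy": 0.001,"dz": 0,"rx": 0,"ry": 0,"rz": 0},
    {"dx": 0,"dy": 0,"dz": 0,"rx": 0,"ry": 0,"rz": 0},
  ],
)

```text
time_s: 29.9
position: [488.1, -227.8, 88.0]
ee_rot: [-1.212, 1.203, -1.206]
wrist_force: [0.7, 1.3, -2.9]
width: 15.5
```

Call:
carry_out(
  deltas=[
    {"dx": 0,"dy": 0.001,"dz": 0,"rx": 0,"ry": 0,"rz": 0},
    {"dx": 0,"dy": 0,"dz": 0,"rx": 0,"ry": 0,"rz": 0},
  ],
)

```text
time_s: 30.15
position: [488.3, -227.9, 87.3]
ee_rot: [-1.212, 1.202, -1.206]
wrist_force: [-1.0, -0.2, 0.7]
width: 15.1
```

Call:
carry_out(
  deltas=[
    {"dx": 0,"dy": 0.0007,"dz": 0,"rx": 0,"ry": 0,"rz": 0},
    {"dx": 0,"dy": 0,"dz": 0,"rx": 0,"ry": 0,"rz": 0},
  ],
)

```text
time_s: 30.4
position: [488.3, -228.0, 87.3]
ee_rot: [-1.212, 1.202, -1.207]
wrist_force: [-1.8, 0.5, 5.7]
width: 15.5
```

```bash
python3 go.py 487.7 -227.5 87.4 0.0065; python3 ov2.py r2
```

```text
t 30.40 TCP [ 488.3 -228.    87.3] jaw yaw 0.0065 tooly [ 0.002 -0.002 -1.   ] F [-1.8  0.5  5.7] w 15.5 q [-0.57  0.36  1.82 -0.    0.97 -0.57]
shift now-axes [-0.5 -0.1 -0.6] turn [-0.0019  0.      0.0017] shift target-axes [-0.5 -0.1 -0.6]
```

View pics/r2_scene.png

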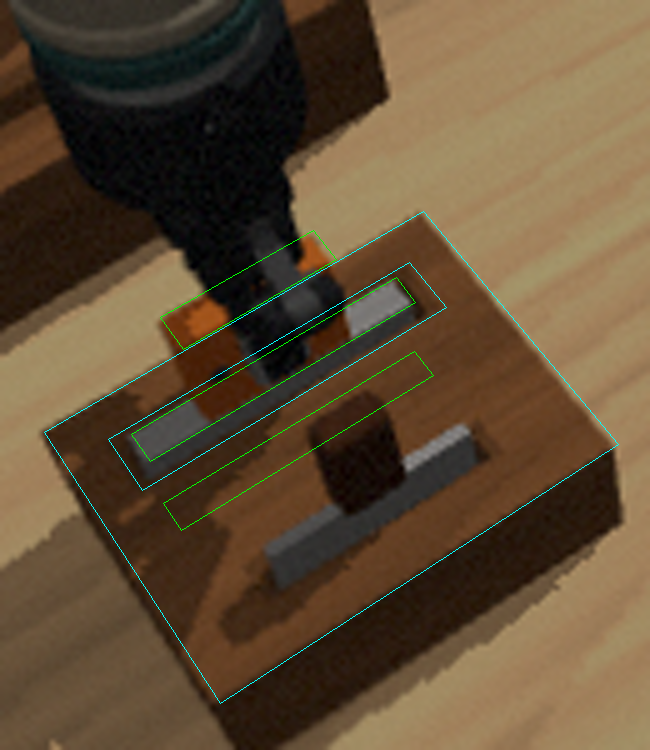

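The gauge is bottomed: force +5.7 N, and TCP z 87.3 is the same as on the guide's 10 mm base plate. Release and rise.

Call:
carry_out(
  deltas=[
    {"dx": 0,"dy": 0,"dz": 0,"rx": 0,"ry": 0,"rz": 0},
    {"dx": 0,"dy": 0,"dz": 0,"rx": 0,"ry": 0,"rz": 0},
    {"dx": 0,"dy": 0,"dz": 0,"rx": 0,"ry": 0,"rz": 0},
    {"dx": 0,"dy": 0,"dz": 0,"rx": 0,"ry": 0,"rz": 0},
    {"dx": 0,"dy": -0.01,"dz": 0,"rx": 0,"ry": 0,"rz": 0},
    {"dx": 0,"dy": -0.03,"dz": 0,"rx": 0,"ry": 0,"rz": 0},
    {"dx": 0,"dy": -0.045,"dz": 0,"rx": 0,"ry": 0,"rz": 0},
    {"dx": 0,"dy": -0.045,"dz": 0,"rx": 0,"ry": 0,"rz": 0},
    {"dx": 0,"dy": -0.03,"dz": 0,"rx": 0,"ry": 0,"rz": 0},
    {"dx": 0,"dy": 0,"dz": 0,"rx": 0,"ry": 0,"rz": 0},
  ],
  hand=0.42,
)

```text
time_s: 31.75
position: [489.3, -228.5, 249.7]
ee_rot: [-1.211, 1.197, -1.211]
wrist_force: [-0.2, -0.3, -0.0]
width: 35.7
```

Call:
carry_out(
  deltas=[
    {"dx": 0,"dy": 0,"dz": -0.04,"rx": 0,"ry": 0,"rz": 0},
    {"dx": 0,"dy": 0,"dz": -0.04,"rx": 0,"ry": 0,"rz": 0},
    {"dx": 0,"dy": 0,"dz": -0.04,"rx": 0,"ry": 0,"rz": 0},
    {"dx": 0,"dy": 0,"dz": 0,"rx": 0,"ry": 0,"rz": 0},
  ],
)

```text
time_s: 32.25
position: [365.0, -227.3, 245.2]
ee_rot: [-1.212, 1.207, -1.205]
wrist_force: [0.8, -0.5, -0.1]
width: 35.9
```

```bash
python3 go.py 487.7 -227.5 87.4 0.0065; python3 - <<'E'
from h import *
for n in("top","scene"):
    cv2.imwrite(f"pics/fin_{n}.png",manip.capture(n)["frame"])
a=.0065
def K(x,y,z): return [523.2+(x-.5)-y*a,-227.2+x*a+y,z]
c=manip.capture("scene")
rect=lambda f,x0,x1,y,z:[f(x0,-y,z),f(x1,-y,z),f(x1,y,z),f(x0,y,z)]
crop(c["frame"],165,170,295,320,5,"pics/r3.png",[(proj(c,rect(K,-42,-28,55,60)),(0,255,0)),(proj(c,rect(K,-43,-27,30,110)),(0,255,0))])
E
python3 ov.py o6 1.13
```

```text
t 32.25 TCP [ 365.  -227.3  245.2] jaw yaw 0.0045 tooly [-0.001  0.001 -1.   ] F [ 0.8 -0.5 -0.1] w 35.9 q [-0.72  0.06  1.78 -0.    1.3  -0.72]
shift now-axes [  0.8 157.6 122.9] turn [ 0.0014 -0.002  -0.0005] shift target-axes [  1.  157.8 122.7]
```

View pics/r3.png

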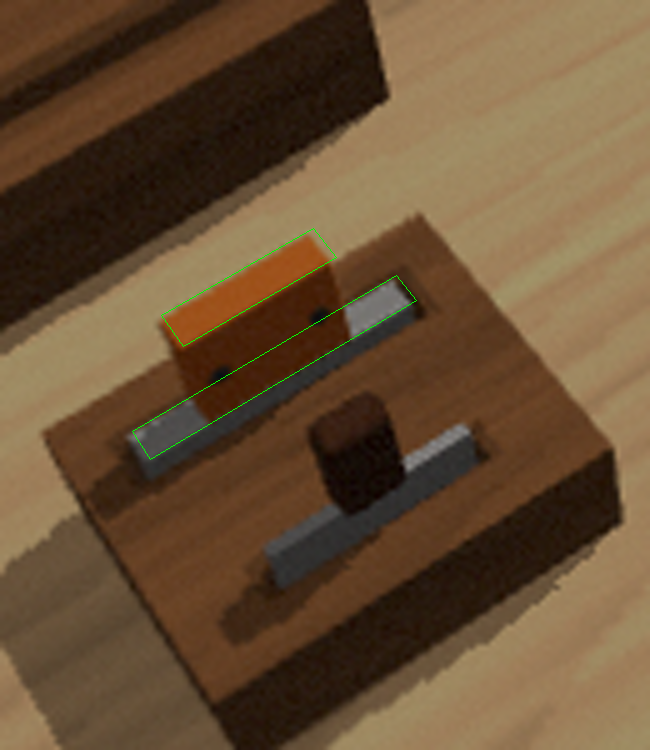

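View pics/fin_top.png

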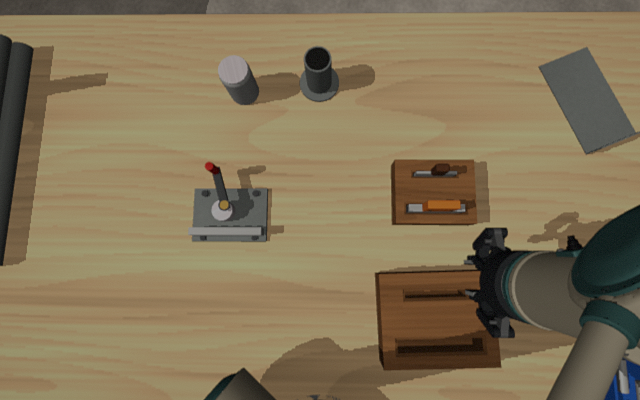

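View pics/o6_scene.png

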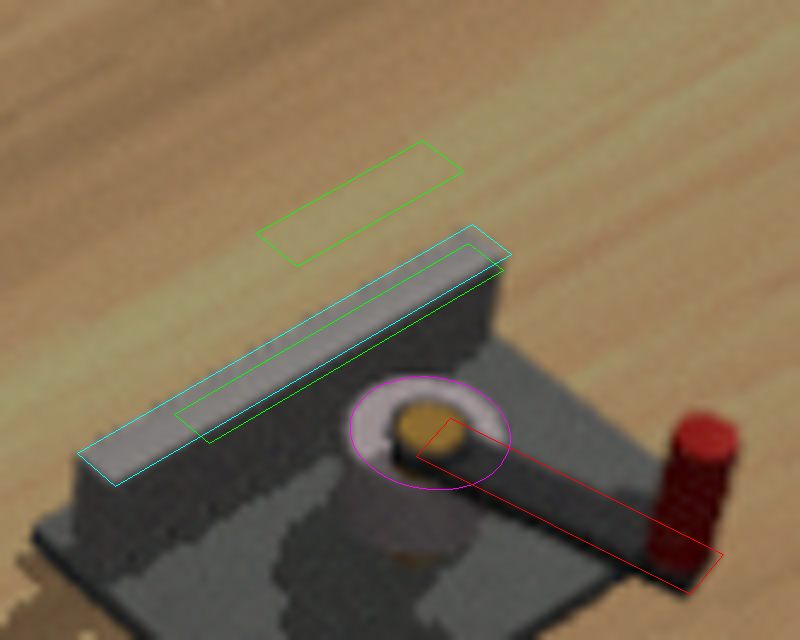

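View pics/o6_top.png

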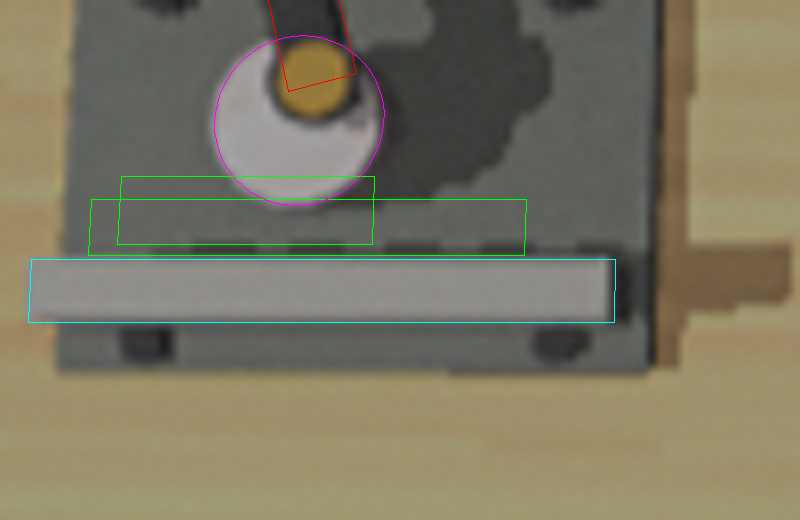

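The final pictures show:
- **Gauge:** its outline sits on the predicted fully-home outline to about 1 px.
- **Cam:** lever and roller match the 1.13 overlay.
- **Other items:** the scraper, pipe (318,75) and can (238,80) are where they were.

Handing in.

```bash
python3 -c "
from station import manip
print(manip.job_done())"
```

```text
the job is handed in; nothing more can be done
None
```

The job is done and handed in at about 32 s of robot time; no verdict was reported. I stood the gauge in the gap and let go. I then swung the knob counter-clockwise until the roller bore on the gauge, drew the gauge straight up, and lowered it into the rack's wide slot until it bottomed.

**Setting:** the push at the knob rose to a lasting 6 N or so, against about 2.5 N while it was moving freely. Drawing the gauge out first took about 20 N, so it was held snugly. The knob did not shift in the pictures during or after the draw-out.

**Gauge in the rack:** the tool height was the same as on the guide's 10 mm base plate, with an upward force of 5.7 N on contact. The picture matches the fully-home outline to about 1 px.

**Other items:** the scraper, pipe and can are unmoved in the images, and the arm is clear of everything.

**Checks that disagreed:**
- **Cameras:** the two cameras differed by 2–3 mm in y, and I used the joint fit of both.
- **Cam angle:** it read about 1.17 from the knob in the scene view and 1.21 from the loaded tool position. The lever and roller overlay for 1.13 matched both views. I trust 1.13, because the gauge itself stops the roller there.

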